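Wedge the pot dock open and pack the beech pots into one nest

TASK

Pack away the beech notions pots: the sprung catch of the dock must be pushed back and kept back by sliding the loose wooden wedge fully home between the fence and the catch, so that you can let go and lift the largest pot out while the wedge holds the catch. Stand the largest pot in the middle of the cork mat and nest the other pots on the table in it in order of size, each standing level on the floor of the next larger one present; at the end draw the wedge out so that the catch springs shut, and lay it flat back in its shallow tray, lengthways. Leave the thread spools, needle case and button jar where they are.

Things in the scene. Friction and masses are not known exactly. Their poses are not given: they have to be found in the camera images.
- dock: fixed plywood plate 200 mm (its x) by 255 mm (its y, from -88 to +167 mm), 12 mm thick, dock +x roughly towards the robot; origin on the table under the centre of the pot's seat. The largest pot stands at the origin, 12 mm up, between four blocks 8 mm high. On its +y side are a dark wooden fence, the wedge channel and the sprung steel catch.
- catch (a joint): travel in m of the catch along dock +y, 0 = shut (by a spring: 2.4 N shut, 6 N at 22 mm; limit 0.027). Shut, its face (x -25 to +25, z 14 to 50 mm) is at dock y = 111 mm, 10 mm from the fence, and its nose reaches 12 mm over the pot's rim, 3 mm above it. The wedge's full thickness opens it to 0.022, which clears the rim. It springs shut when nothing holds it.
- catch_nose (a point): tip of the catch's nose, a steel bar 26 mm wide over the pot's rim, top 73 mm above the table; moves with the catch.
- wedge_home (a point): where the wedge's origin is, and its x axis along dock +x, when it is fully home: dock (-20, 117, 12) mm. The end of its thick part is then 5 mm past the catch face.
- channel_mouth (a point): mouth of the wedge channel at dock (-41, 106, 12) mm. The channel runs from here along dock +x between the fence (x -26 to +26 mm, face at y = +101 mm, top 46 mm above the table) and the catch, its floor the plate, with splayed lead-ins at this mouth only. The wedge goes in here, tip first, its straight side along the fence and its slope against the catch.
- wedge: beech wedge lying flat, 170 x 32 mm in plan, 36 mm high, 110 g. Origin under the middle of its thick part's width, x towards its tip: straight side at y = -16 mm; thick part (32 mm thick) from x = -55 to +50 mm, then it tapers on the +y side to a 6 mm tip (y -16 to -10) at x = +115 mm. Grip it across its thickness near x = -40 mm, and it pushes in with about 12 N.
- wedge_mid (a point): middle of the wedge's length, on its underside, 30 mm from its origin towards the tip.
- tray: fixed shallow dark wooden tray 205 x 75 mm (x lengthways), walls 5 mm thick and 10 mm high, floor 5 mm thick; origin under its centre. The wedge starts in it.
- mat: fixed cork mat, 200 mm across, 4 mm thick, origin under its centre.
- pot_a: turned beech pot, round, open at the top: 164 mm across outside at the rim, 152 mm at the foot, 50 mm tall, wall 8 mm, floor 8 mm thick, about 240 g; origin at the centre of its underside, z up. Lift it by its rim, one finger inside. The largest; starts in the dock under the catch.
- pot_b: turned beech pot, round, open at the top: 128 mm across outside at the rim, 116 mm at the foot, 52 mm tall, wall 8 mm, floor 8 mm thick, about 180 g; origin at the centre of its underside, z up. Lift it by its rim, one finger inside. May be absent.
- pot_c: turned beech pot, round, open at the top: 92 mm across outside at the rim, 80 mm at the foot, 54 mm tall, wall 8 mm, floor 8 mm thick, about 120 g; origin at the centre of its underside, z up. Lift it by its rim, one finger inside. May be absent.
- pot_d: turned beech pot, round, open at the top: 60 mm across outside at the rim, 50 mm at the foot, 56 mm tall, wall 8 mm, floor 8 mm thick, about 80 g; origin at the centre of its underside, z up. Lift it by its rim, one finger inside. May be absent.
- spool_1: bystander: thread spool, 42 mm across, 60 mm tall
- spool_2: bystander: thread spool, same size
- spool_3: bystander: thread spool, same size
- needle_case: bystander: brown needle case 110 x 36 x 22 mm, lying
- button_jar: bystander: glass jar with brass cap, 70 mm across, 90 mm tall
Not all that is in view belongs to the job. What is shaped like the wedge but pink or yellow is not meant. Leave any orange look-alike of the pot_a alone.

How it is judged:
By the outcome, as a careful person would: the job done as asked, in the order asked, and still so for the second after the job is handed in, with the robot touching nothing.
Of pot_b, pot_c, pot_d only 2 to 3 are there at a start; the rules pass over those that are not, and their reading is None.
At some moment in a run one of pot_b, pot_c, pot_d may be knocked a few centimetres aside while the robot is not near it.
It also fails if it takes over 208 s, if anything falls off the work surface, if the arm or the gripper's body presses on something with over 40 N, if the wrist force passes 120 N, or if a joint passes its speed limit or range.

ROBOT

A 7-joint arm with a two-finger parallel gripper is mounted at the origin on the work surface. World frame = base frame: x ahead of the robot, y to its left, z up, the work surface at z = 0. Lengths are in m, angles in rad, forces in N, time in s.
With the tool pointing down it reaches from about 0.4 to 0.9 m from the base axis. Payload 5.6 kg.
Tool frame: the origin (TCP) lies on the centre line of the jaws, within the pads' length; the fingertips stand 22 mm ahead of it and the grasp point (between the pads) lies 3 mm ahead of it; x points along the fingers, z is the direction in which the jaws open and shut, and the axes are right-handed (so a half turn about x gives the same grasp; the last joint's range is limited). The gripper opens to 92 mm and grips with 3 to 60 N. Pads are 20 mm wide; open, the fingers measure 128 mm over their backs; the gripper's body (75 mm by 189 mm) begins 69 mm behind the grasp point.
Start: joints at [1.263, 0.468, -0.012, 1.603, 0.006, 1.071, -0.056], TCP at [0.17, -0.627, 0.237] pointing down, gripper open.
Joint ranges: [-2.53, 2.53], [-0.31, 2.02], [-1.57, 1.55], [0.28, 2.44], [-1.29, 4.43], [0.15, 1.84], [-2.92, 2.92]. Speed limits (rad/s): [2.57, 2.57, 3.14, 3.14, 3.14, 3.14, 3.14].

INTERFACE

Orientations are given as a unit quaternion [w, x, y, z].
In Python, from cell import manip, optics, ticket gives the robot as it stands.
- The arm moves only by the tool play_rows, never from a script. Its argument "motion" is a list of rows, each a list of 5 numbers: the shift along the tool's x, y, z in m, then the turn about the tool's x in degrees, then the closure, from -1 (fully open) to 1 (shut). In form: [[x, y, z, roll, jaw], ...]. A call has 1 to 20 rows; each row shifts and turns the commanded pose from where the row before left it, along the tool's axes as they then stand; what a row does not reach is not made up. A row lasts 1/12 s, in which the tool goes at most 41.7 mm and 7.16 degrees, less where a joint would pass 70% of its speed; a pose out of reach is approached as far as the arm can. A call with a gripper value outside its range is refused whole. The fingers move at their own pace and stop on an object; the grip force is fixed at half the most. Time passes only in rows, so rows that do not move let the fingers close. It gives the time, the measured TCP pose, the force and the opening at its end, in the units of the state.
- manip.get_state(): the state, without advancing time (a new reading comes with each control period).
- optics.get_image(name): name is "scene" or "top" or "wrist"; returns a dict with "image" (420x560x3 uint8, blue, green, red), "range_z" (420x560 float32, m along the optical axis (not along the pixel's ray), 0 where there is no reading), "camera_matrix" (3x3 intrinsics, pixels), "rvec" (rotation vector, rad) and "tvec" (3), from world to camera coordinates, as OpenCV has them. Camera axes: x right, y down, z forward; pixel columns grow to the right and rows downward; lengths in m; the calibration is good to about 2 mm. The wrist camera is an equidistant fisheye: a pixel r from the principal point sees the ray r / f radians off the axis. A picture is of the moment at which its call begins.
- ticket.hand_in(): hands the job in, once; it reports no verdict.
The state is a dict: "time": time; "joints": joint angles; "dq": joint speeds; "joint_torque": joint torques, N m; "eef_pos": TCP position; "tcp_rot": TCP orientation; "force": force on the tool from outside, world axes, zero at the start; "torque": the same for the moment, N m; "width": finger opening in m.
Only numpy, scipy, OpenCV 4.12 (cv2) and the standard library are available. Lean on these libraries where they do the work, as an engineer would, in place of code of your own. Each camera call takes 0.05 s, during which the arm holds its last target. There are 200 camera calls.

## Working session

There is one attempt and no reset: what is moved stays moved. The work goes in short steps, Python scripts to look and compute and a tool call to move; the robot and the scene stay as the last step left them, time stands still between calls to the robot, and variables do not carry over. Pictures are saved under pics/ and viewed, about 12 in all and at most 16, crops included, and the job is handed in when it is done.

Besides the shell and the picture viewer there is one more tool, called after "Request:" as name([rows], argument=value, ...), one row to a line, values as JSON. play_rows: Moves the arm, as the interface text tells. Its arguments: {"type":"object","properties":{"motion":{"type":"array"}},"required":["motion"]}

```bash
ls; mkdir -p pics; cat > h.py <<'E'
import numpy as np, cv2, sys
sys.path.insert(0,'.')
from cell import manip, optics, ticket
def get(n):
    d=optics.get_image(n); d['R']=cv2.Rodrigues(np.array(d['rvec'],float))[0]; d['t']=np.array(d['tvec'],float).ravel(); d['K']=np.array(d['camera_matrix'],float); d['n']=n; return d
def rays(d,uv):
    uv=np.atleast_2d(np.array(uv,float)); K=d['K']
    x=(uv[:,0]-K[0,2])/K[0,0]; y=(uv[:,1]-K[1,2])/K[1,1]
    if d['n']=='wrist':
        r=np.hypot(x,y)+1e-12; s=np.sin(r)/r; v=np.c_[x*s,y*s,np.cos(r)]
    else: v=np.c_[x,y,np.ones_like(x)]
    return -d['R'].T@d['t'], v@d['R']
def onz(d,uv,z):
    c,v=rays(d,uv); return c+v*((z-c[2])/v[:,2])[:,None]
def cloud(d):
    h,w=d['range_z'].shape; u,v=np.meshgrid(np.arange(w),np.arange(h))
    c,r=rays(d,np.c_[u.ravel(),v.ravel()])
    zc=(r@d['R'].T)[:,2]
    P=c+r*(d['range_z'].ravel()/zc)[:,None]; P[d['range_z'].ravel()<=0]=np.nan
    return P.reshape(h,w,3)
E
python3 - <<'E'
from h import *
for n in('top','scene'):
    d=get(n); cv2.imwrite(f'pics/{n}0.png',cv2.resize(d['image'],None,fx=1.4,fy=1.4)); np.savez(f'/tmp/{n}.npz',P=cloud(d),im=d['image'])
    print(n,d['K'].tolist(),(-d['R'].T@d['t']))
    P=cloud(d); print(np.nanmedian(P[...,2]))
print(manip.get_state())
E
```

```text
pics
top [[539.8673007943977, 0.0, 277.39932667291663], [0.0, 539.8673007943977, 209.33361364540556], [0.0, 0.0, 1.0]] [0.36648863 0.0854312  1.62148776]
0.0004626462658172681
scene [[529.3835891738065, 0.0, 271.82510572019186], [0.0, 529.3835891738065, 208.76517449020008], [0.0, 0.0, 1.0]] [1.15102998 0.36311777 1.32695944]
0.000985136354315408
{'time': 0.1, 'joints': array([ 1.26299983,  0.46829527, -0.01158089,  1.60350434,  0.00600838,
        1.07142699, -0.05630418]), 'dq': array([ 0.00092439, -0.00206972,  0.0001226 , -0.0020209 ,  0.00169834,
       -0.00084056, -0.00123079]), 'joint_torque': array([ 1.10070083e-03, -5.21644843e+01, -1.24925282e-02, -2.44363296e+01,
       -5.67660830e-02,  1.41325139e-02,  5.21561606e-05]), 'eef_pos': array([ 0.16990828, -0.62689657,  0.23574284]), 'tcp_rot': array([ 0.56113538,  0.42994696,  0.56208796, -0.4293365 ]), 'force': array([ 0.31343122, -0.26128881, -0.25210394]), 'torque': array([ 0.00318881, -0.04581204, -0.02547058]), 'width': 0.09221321058092212}
```

View pics/top0.png

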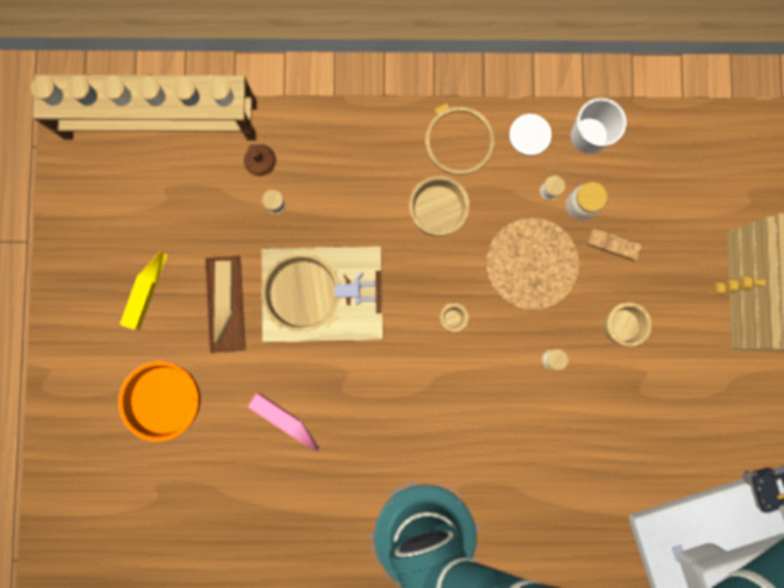

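View pics/scene0.png

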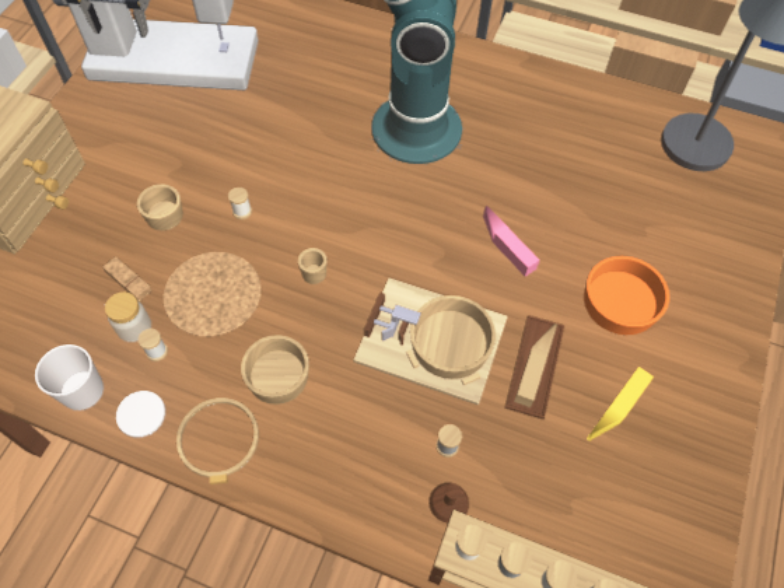

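The top view (1.4x) shows the dock with pot_a at (302,293), the wedge in its tray at (223,300), the mat at (532,262), and pots b (439,206), c (628,324) and d (454,317). All three small pots are present. The dock's +y points to image right. The scene view agrees.

```bash
cat >> h.py <<'E'
def qR(q):
    from scipy.spatial.transform import Rotation as Ro
    return Ro.from_quat(np.r_[q[1:],q[0]]).as_matrix()
def circ(P,c,rad,z,tol=.004,it=5):
    "rim circle fit by least squares on points at height z within annulus about c"
    Q=P.reshape(-1,3); Q=Q[np.abs(Q[:,2]-z)<tol][:,:2]
    c=np.array(c,float)
    for i in range(it):
        r=np.hypot(*(Q-c).T); w=.03 if i==0 else .008
        S=Q[np.abs(r-(rad-.004))<w]
        A=np.c_[2*S,np.ones(len(S))]; s=np.linalg.lstsq(A,(S**2).sum(1),rcond=None)[0]; c=s[:2]
    return c,np.sqrt(s[2]+c@c),len(S)
E
python3 - <<'E'
from h import *
D={n:np.load(f'/tmp/{n}.npz') for n in('top','scene')}
T=D['top']['P']; im=D['top']['im']
px=lambda u,v:T[int(v/1.4),int(u/1.4)]
g={'a':((302,293),.082,.062),'b':((439,206),.064,.052),'c':((628,324),.046,.054),'d':((454,317),.030,.056)}
for k,(p,r,z) in g.items():
    c0=px(*p)[:2]
    for n in D: print(k,n,c0.round(3),[np.round(x,4) for x in circ(D[n]['P'],c0,r,z)])
# mat, plate, tray, wedge
def comp(P,m,c0):
    m=m.astype(np.uint8); n,l,s,ce=cv2.connectedComponentsWithStats(m); return l
for name,p,zl,zh,R in(('plate',(302,293),.008,.016,.2),('wedge',(223,280),.034,.048,.13),('mat',(532,262),.002,.008,.125),('traywall',(223,300),.003,.015,.14)):
    for n in D:
        P=D[n]['P']; c0=px(*p)[:2]
        m=(P[...,2]>zl)&(P[...,2]<zh)&(np.hypot(P[...,0]-c0[0],P[...,1]-c0[1])<R)
        n_,l,s,ce=cv2.connectedComponentsWithStats(m.astype(np.uint8)); 
        i=1+np.argmax(s[1:,4]); Q=P[l==i]
        print(name,n,len(Q),'medz',np.median(Q[:,2]).round(4),[np.round(x,4) for x in cv2.minAreaRect((Q[:,:2]*1000).astype(np.float32))], (Q[:,:2].min(0)+Q[:,:2].max(0)).round(4)/2)
R=qR(manip.get_state()['tcp_rot']); print(R.round(4))
E
```

```text
a top [0.511 0.264] [array([0.5091, 0.2604]), np.float64(0.0773), np.int64(348)]
a scene [0.511 0.264] [array([0.5087, 0.2599]), np.float64(0.0773), np.int64(453)]
b top [ 0.701 -0.029] [array([ 0.6941, -0.0268]), np.float64(0.0594), np.int64(271)]
b scene [ 0.701 -0.029] [array([ 0.694 , -0.0273]), np.float64(0.0595), np.int64(398)]
c top [ 0.449 -0.433] [array([ 0.445 , -0.4214]), np.float64(0.0415), np.int64(204)]
c scene [ 0.449 -0.433] [array([ 0.445 , -0.4217]), np.float64(0.0417), np.int64(203)]
d top [ 0.462 -0.062] [array([ 0.458 , -0.0573]), np.float64(0.0257), np.int64(113)]
d scene [ 0.462 -0.062] [array([ 0.4581, -0.0579]), np.float64(0.0257), np.int64(139)]
plate top 1052 medz 0.0121 [array([455.7666, 220.8335]), array([ 91.616 , 254.1772]), np.float64(1.696)] [0.45645 0.22115]
plate scene 1635 medz 0.0125 [array([509.5963, 220.7753]), array([202.7209, 256.5069]), np.float64(1.6582)] [0.5089  0.22235]
wedge top 525 medz 0.0414 [array([490.0388, 427.0981]), array([168.389 ,  34.3836]), np.float64(0.2029)] [0.49005 0.42705]
wedge scene 609 medz 0.0417 [array([491.3733, 425.8941]), array([169.6179,  32.3289]), np.float64(0.2277)] [0.49135 0.426  ]
mat top 2125 medz 0.0048 [array([ 575.3704, -238.2266]), array([231.5794, 223.7643]), np.float64(6.9119)] [ 0.574  -0.2362]
mat scene 2641 medz 0.0047 [array([ 575.8923, -234.6404]), array([225.4648, 244.181 ]), np.float64(56.2252)] [ 0.5802  -0.23645]
traywall top 1005 medz 0.0076 [array([486.1074, 428.7497]), array([213.5459, 112.8302]), np.float64(7.4014)] [0.4851  0.42195]
traywall scene 1176 medz 0.007 [array([486.3314, 423.7293]), array([226.6219, 112.8111]), np.float64(3.4989)] [0.48465 0.4233 ]
[[-5.000e-04  9.652e-01  2.616e-01]
 [ 1.500e-03  2.616e-01 -9.652e-01]
 [-1.000e+00 -1.000e-04 -1.600e-03]]
```

```bash
cat >> h.py <<'E'
def go(*tg,s=None):
    "successive targets (x,y,z,zang_deg): shift in tool axes (at current roll), then roll"
    s=s or manip.get_state(); p=np.array(s['eef_pos']); R=qR(s['tcp_rot']); a=np.degrees(np.arctan2(R[1,2],R[0,2]))
    print('t',round(s['time'],2),'tcp',p.round(4),'zang',round(a,2),'tilt',np.degrees(np.arccos(-R[2,0])).round(2),'F',np.round(s['force'],1),'w',round(s['width'],4))
    for x,y,z,b in tg:
        r=np.radians(a); Rz=np.array([[0,-np.sin(r),np.cos(r)],[0,np.cos(r),np.sin(r)],[-1,0,0]])
        dl=Rz.T@(np.array([x,y,z])-p); print(' to',(x,y,z,b),'shift mm',(dl*1000).round(1),'then roll',round(-((b-a+180)%360-180),2)); p=np.array([x,y,z]); a=b
E
python3 - <<'E'
from h import *
D={n:np.load(f'/tmp/{n}.npz') for n in('top','scene')}
T=D['top']['P']
for n in D:
    P=D[n]['P'];hsv=cv2.cvtColor(D[n]['im'],cv2.COLOR_BGR2HSV); z=P[...,2]
    # tray: dark pixels near wedge
    m=(hsv[...,2]<115)&(np.abs(P[...,0]-.487)<.125)&(np.abs(P[...,1]-.425)<.06)&(z>.002)&(z<.014)
    Q=P[m]; 
    print(n,'tray',len(Q),[np.round(x,1) for x in cv2.minAreaRect((Q[:,:2]*1000).astype(np.float32))], 'V', np.percentile(hsv[...,2][m],[10,50,90]))
    q=Q[Q[:,2]>.008]; print('  wall', len(q),[np.round(x,1) for x in cv2.minAreaRect((q[:,:2]*1000).astype(np.float32))])
    # mat
    m=(z>.0035)&(z<.0058)&(np.hypot(P[...,0]-.577,P[...,1]+.236)<.13)
    mm=cv2.morphologyEx(m.astype(np.uint8),cv2.MORPH_OPEN,np.ones((5,5)));Q=P[mm>0]
    print('  mat',[np.round(x,4) for x in cv2.minEnclosingCircle((Q[:,:2]*1000).astype(np.float32))],Q[:,:2].mean(0).round(4),len(Q))
    # dock region: heights in dock frame
    o=np.array([.509,.2602]);th=np.radians(1.67);xd=-np.array([np.cos(th),np.sin(th)]);yd=np.array([np.sin(th),-np.cos(th)])
    q=P[...,:2]-o; X=q@xd*1000; Y=q@yd*1000
    for nm,lo,hi in(('fence46',42,49),('face50',49,54),('nose73',66,77)):
        m=(z*1000>lo)&(z*1000<hi)&(abs(X)<60)&(Y>60)&(Y<170); 
        if m.sum(): print('  ',nm,m.sum(),'X',X[m].min().round(1),X[m].max().round(1),'Y',np.percentile(Y[m],[0,25,50,75,100]).round(1))
go((.52,-.1,.236,-75),(.5607,.4268,.15,-75),(.5607,.4268,.15,90.2))
E
```

```text
top tray 206 [array([488.7, 427.1]), array([195.6,  72.6]), np.float64(4.6)] V [102. 110. 114.]
  wall 104 [array([492.7, 427.3]), array([187.9,  72.3]), np.float64(4.8)]
  mat [array([0., 0.]), np.float64(0.0)] [nan nan] 0
   fence46 108 X -43.2 45.5 Y [ 61.2  98.4 154.4 159.6 165.3]
   face50 34 X -39.2 42.8 Y [ 90.9 111.7 117.1 123.1 164. ]
   nose73 140 X -45.0 38.8 Y [ 66.1  79.9  91.6 106.6 120.4]
scene tray 95 [array([487.8, 428.4]), array([204.7,  70.9]), np.float64(4.5)] V [103. 109. 114.]
  wall 46 [array([489.9, 427.6]), array([200.6,  69.6]), np.float64(4.7)]
  mat [array([0., 0.]), np.float64(0.0)] [nan nan] 0
   fence46 147 X -50.8 44.8 Y [ 60.   95.2 133.4 159.5 166. ]
   face50 45 X -45.5 45.5 Y [ 61.8  88.6 112.3 119.2 160.4]
   nose73 168 X -52.3 41.9 Y [ 60.8  80.4  93.7 107.8 121.1]
t 0.1 tcp [ 0.1699 -0.6269  0.2357] zang -74.83 tilt 0.09 F [ 0.3 -0.3 -0.3] w 0.0922
 to (0.52, -0.1, 0.236, -75) shift mm [-3.000e-01  4.757e+02 -4.169e+02] then roll 0.17
 to (0.5607, 0.4268, 0.15, -75) shift mm [  86.   175.7 -498.3] then roll 0
 to (0.5607, 0.4268, 0.15, 90.2) shift mm [0. 0. 0.] then roll -165.2<stdin>:14: RuntimeWarning: Mean of empty slice.
  ret = um.true_divide(
```

Request:
play_rows([
  [0,0.03,-0.026,0,-1],
  [0,0.03,-0.026,0,-1],
  [0,0.03,-0.026,0,-1],
  [0,0.03,-0.026,0,-1],
  [0,0.03,-0.026,0,-1],
  [0,0.03,-0.026,0,-1],
  [0,0.03,-0.026,0,-1],
  [0,0.03,-0.026,0,-1],
  [0,0.03,-0.026,0,-1],
  [0,0.03,-0.026,0,-1],
  [0,0.03,-0.026,0,-1],
  [0,0.03,-0.026,0,-1],
  [0,0.03,-0.026,0,-1],
  [0,0.03,-0.026,0,-1],
  [0,0.03,-0.026,0,-1],
  [0,0.026,-0.027,0,-1],
  [0,0.01,-0.036,0,-1],
  [0,0.01,-0.036,0,-1],
  [0,0.01,-0.036,0,-1],
  [0,0.01,-0.036,0,-1],
])

```text
time: 1.77
eef_pos: [0.5208, 0.0508, 0.2363]
tcp_rot: [0.561, 0.429, 0.562, -0.43]
force: [-0.2, 0.6, 0.9]
width: 0.0917
```

```bash
python3 - <<'E'
from h import *
go((.52,.4268,.236,-75),(.52,.4268,.236,90))
d=get('top');P=cloud(d);cv2.imwrite('pics/x.png',d['image'])
hsv=cv2.cvtColor(d['image'],cv2.COLOR_BGR2HSV)
# mat: colour saturation around pixel
for (u,v) in((380,187),(380,170),(330,187),(380,230)): print((u,v),hsv[v-3:v+4,u-3:u+4].reshape(-1,3).mean(0).round(),d['image'][v-5:v+6,u-5:u+6].reshape(-1,3).std(0).round(1),P[v,u].round(4))
E
```

```text
t 1.77 tcp [0.5208 0.0508 0.2363] zang -74.84 tilt 0.04 F [-0.2  0.6  0.9] w 0.0917
 to (0.52, 0.4268, 0.236, -75) shift mm [ 3.000e-01  9.750e+01 -3.631e+02] then roll 0.16
 to (0.52, 0.4268, 0.236, 90) shift mm [0. 0. 0.] then roll -165
(380, 187) [ 16. 130. 216.] [6.1 9.5 9.9] [ 0.5799 -0.23    0.0128]
(380, 170) [ 17. 129. 222.] [5.6 8.5 7.3] [ 6.338e-01 -2.333e-01 -4.000e-04]
(330, 187) [ 33. 115. 159.] [11.9 27.4 55.3] [ 0.5804 -0.0805  0.0044]
(380, 230) [ 15. 159. 187.] [1.8 1.7 1.9] [ 0.451  -0.2295  0.0063]
```

Request:
play_rows([
  [0,0.009,-0.033,0,-1],
  [0,0.009,-0.033,0,-1],
  [0,0.009,-0.033,0,-1],
  [0,0.009,-0.033,0,-1],
  [0,0.009,-0.033,0,-1],
  [0,0.009,-0.033,0,-1],
  [0,0.009,-0.033,0,-1],
  [0,0.009,-0.033,0,-1],
  [0,0.009,-0.033,0,-1],
  [0,0.009,-0.033,0,-1],
  [0,0.0075,0,0,-1],
  [0,0,0,-7,-1],
  [0,0,0,-7,-1],
  [0,0,0,-7,-1],
  [0,0,0,-7,-1],
  [0,0,0,-7,-1],
  [0,0,0,-7,-1],
  [0,0,0,-7,-1],
  [0,0,0,-7,-1],
  [0,0,0,-7,-1],
])

```text
time: 3.48
eef_pos: [0.5292, 0.3924, 0.236]
tcp_rot: [0.703, 0.071, 0.704, -0.071]
force: [-1.1, 0.7, -0.1]
width: 0.0919
```

Request:
play_rows([
  [0,0,0,-7,-1],
  [0,0,0,-7,-1],
  [0,0,0,-7,-1],
  [0,0,0,-7,-1],
  [0,0,0,-7,-1],
  [0,0,0,-7,-1],
  [0,0,0,-7,-1],
  [0,0,0,-7,-1],
  [0,0,0,-7,-1],
  [0,0,0,-7,-1],
  [0,0,0,-7,-1],
  [0,0,0,-7,-1],
  [0,0,0,-7,-1],
  [0,0,0,-7,-1],
  [0,0,0,-4,-1],
  [0,0,0,0,-1],
])

```text
time: 4.82
eef_pos: [0.5293, 0.3923, 0.2357]
tcp_rot: [0.498, -0.501, 0.499, 0.501]
force: [0.4, -0.1, 0.4]
width: 0.0918
```

```bash
python3 - <<'E'
from h import *
go((.5607,.4268,.1,90))
d=get('wrist');P=cloud(d);cv2.imwrite('pics/w1.png',cv2.resize(d['image'],None,fx=1.4,fy=1.4)); np.savez('/tmp/w.npz',P=P,im=d['image'])
print('cam',(-d['R'].T@d['t']).round(3),d['K'][0,0])
d=get('top');P=cloud(d);hsv=cv2.cvtColor(d['image'],cv2.COLOR_BGR2HSV)
m=((hsv[...,2]>198)&(hsv[...,1]>80)).astype(np.uint8); m=cv2.morphologyEx(m,cv2.MORPH_OPEN,np.ones((5,5)))
n,l,s,c=cv2.connectedComponentsWithStats(m); i=l[187,380]; print(s[i],c[i])
cn=max(cv2.findContours((l==i).astype(np.uint8),0,1)[0],key=cv2.contourArea).reshape(-1,2)
(e,ax,_)=cv2.fitEllipse(cn);print('mat',onz(d,e,.004),ax, np.array(ax)/540*1.6175)
E
```

```text
t 4.82 tcp [0.5293 0.3923 0.2357] zang 90.24 tilt 0.09 F [ 0.4 -0.1  0.4] w 0.0918
 to (0.5607, 0.4268, 0.1, 90) shift mm [135.7 -31.5  34.3] then roll 0.24
cam [0.444 0.392 0.385] 325.19226210127806
[ 299  155  116   66 3814] [374.98977451 187.8571054 ]
mat [[ 0.57871782 -0.1967346   0.004     ]] (61.065853118896484, 107.26526641845703) [0.18291485 0.3212992 ]
```

View pics/w1.png

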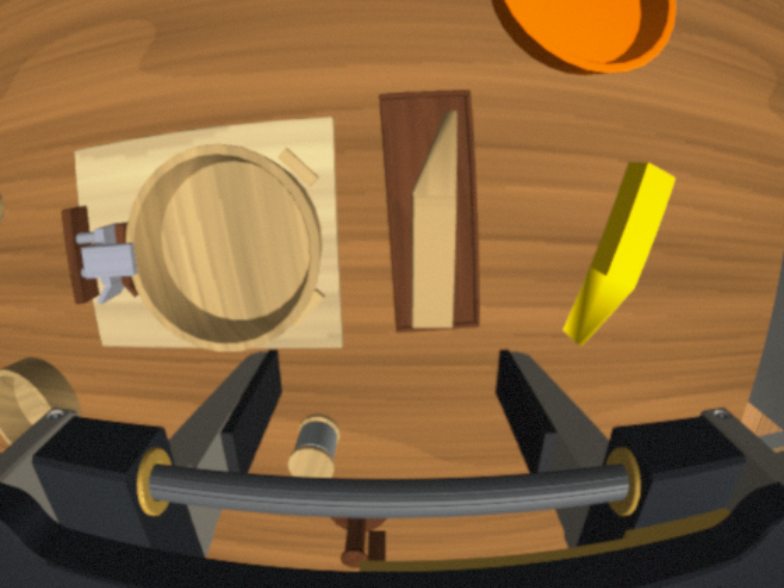

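The wrist view shows the wedge at (435,220) in its tray, tip towards the robot and straight side at image right (world +y). The tray spans (380..480, 90..330), and the dock and catch are at the left.

```bash
python3 - <<'E'
from h import *
d=get('wrist');im=d['image'];hsv=cv2.cvtColor(im,cv2.COLOR_BGR2HSV);P=cloud(d)
def show(n,m,z):
    m=cv2.morphologyEx(m.astype(np.uint8),cv2.MORPH_OPEN,np.ones((2,2)));k,l,s,c=cv2.connectedComponentsWithStats(m);i=1+np.argmax(s[1:,4])
    cn=max(cv2.findContours((l==i).astype(np.uint8),0,1)[0],key=cv2.contourArea).reshape(-1,2)
    Q=onz(d,cn,z)[:,:2]; print(n,len(Q),[np.round(x,1) for x in cv2.minAreaRect((Q*1000).astype(np.float32))]); return Q
roi=np.zeros(im.shape[:2],bool); roi[55:245,268:350]=1
print('px tray',hsv[150,284],hsv[200,334],'wedge',hsv[180,310],hsv[115,312],'table',hsv[150,365],hsv[150,255])
Q=show('wedge top',roi&(hsv[...,2]>165)&(hsv[...,0]<40),.041)
for side in(1,-1):
    S=Q[(Q[:,0]>.48)&(Q[:,0]<.57)]; c=np.median(S[:,1]); e=S[(S[:,1]-c)*side>.006]; f=np.polyfit(e[:,0],e[:,1],1)
    f=np.polyfit(e[abs(np.polyval(f,e[:,0])-e[:,1])<.002][:,0],e[abs(np.polyval(f,e[:,0])-e[:,1])<.002][:,1],1); print(side,len(e),'ang',np.degrees(np.arctan(f[0])).round(2),'y at .52',np.polyval(f,.52).round(4))
print('x range',Q[:,0].min(),Q[:,0].max())
q=P[(P[...,2]>.033)&(P[...,2]<.05)&roi]; print('cloud',[np.round(x,1) for x in cv2.minAreaRect((q[:,:2]*1000).astype(np.float32))],np.median(q[:,2]), q[:,0].min(),q[:,0].max())
show('tray',roi&((hsv[...,2]<125)|(hsv[...,2]>165)),.008)
E
```

```text
px tray [ 11 166 100] [ 10 158 108] wedge [ 19 116 216] [ 19 118 192] table [ 15 161 163] [ 15 158 158]
wedge top 323 [array([492.7, 428.7]), array([163.4,  31.8]), np.float64(0.8)]
1 80 ang 0.73 y at .52 0.4444
-1 80 ang 0.88 y at .52 0.4132
x range 0.41074827147046933 0.5741841155397618
cloud [array([488.3, 427.3]), array([170.1,  33. ]), np.float64(0.9)] 0.0417306830888525 0.40305967107716434 0.5731911922760377
tray 613 [array([486.3, 430. ]), array([204.3,  75.1]), np.float64(4.3)]
```

Request:
play_rows([
  [0,-0.015,0.018,-0.6,-1],
  [0,-0.0149,0.018,0,-1],
  [0.03,0,0,0,-1],
  [0.03,0,0,0,-1],
  [0.03,0,0,0,-1],
  [0.03,0,0,0,-1],
  [0.03,0,0,0,-1],
  [0.02,0,0,0,-1],
  [0.015,0,0,0,-1],
  [0.01,0,0,0,-1],
  [0.0047,0,0,0,-1],
  [0,0,0,0,-1],
  [0,0,0,0,1],
  [0,0,0,0,1],
  [0,0,0,0,1],
  [0,0,0,0,1],
  [0,0,0,0,1],
  [0,0,0,0,1],
  [0,0,0,0,1],
  [0,0,0,0,1],
])

```text
time: 6.63
eef_pos: [0.5587, 0.4293, 0.0369]
tcp_rot: [-0.497, 0.503, -0.497, -0.503]
force: [-0.3, 0.0, -0.4]
width: 0.0404
```

```bash
python3 - <<'E'
from h import *
go((.559,.4284,.036,90.85))
E
```

```text
t 6.63 tcp [0.5587 0.4293 0.0369] zang 90.76 tilt 0.0 F [-0.3  0.  -0.4] w 0.0404
 to (0.559, 0.4284, 0.036, 90.85) shift mm [ 0.9 -0.3 -0.9] then roll -0.09
```

Request:
play_rows([
  [0,0,0,0,1],
  [0,0,0,0,1],
  [0,0,0,0,1],
  [0,0,0,0,1],
  [-0.005,0,0,0,1],
  [-0.01,0,0,0,1],
  [-0.02,0,0,0,1],
  [-0.025,0,0,0,1],
  [-0.025,0,0,0,1],
  [-0.015,0,0,0,1],
  [0,0,0,0,1],
])

```text
time: 7.55
eef_pos: [0.5598, 0.4312, 0.1416]
tcp_rot: [-0.499, 0.503, -0.494, -0.503]
force: [0.7, 0.2, -0.8]
width: 0.0315
```

```bash
python3 - <<'E'
from h import *
go((.7243,.1494,.135,91.6))
d=get('wrist');P=cloud(d);cv2.imwrite('pics/w2.png',d['image'])
E
```

```text
t 7.55 tcp [0.5598 0.4312 0.1416] zang 90.76 tilt 0.38 F [ 0.7  0.2 -0.8] w 0.0315
 to (0.7243, 0.1494, 0.135, 91.6) shift mm [   6.6 -160.7 -284. ] then roll -0.84
```

View pics/w2.png

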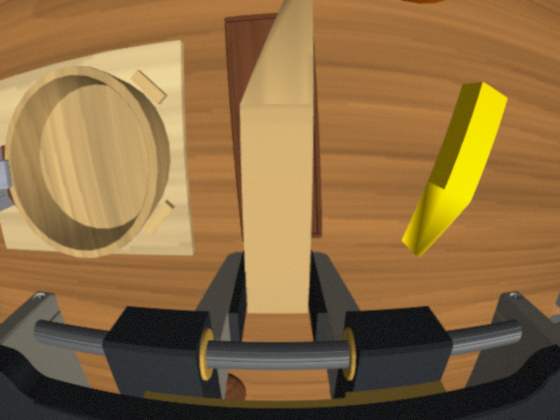

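The wedge is held squarely. Its back end is at (280,312), about 15 mm behind the pads, and the tip points towards the robot.

Request:
play_rows([
  [0,-0.0134,-0.0237,-0.84,1],
  [0,-0.0134,-0.0237,0,1],
  [0,-0.0134,-0.0237,0,1],
  [0,-0.0134,-0.0237,0,1],
  [0,-0.0134,-0.0237,0,1],
  [0,-0.0134,-0.0237,0,1],
  [0,-0.0134,-0.0237,0,1],
  [0,-0.0134,-0.0237,0,1],
  [0,-0.0134,-0.0237,0,1],
  [0,-0.0134,-0.0237,0,1],
  [0,-0.0134,-0.0237,0,1],
  [0,-0.0134,-0.0237,0,1],
  [0,0,0,0,1],
  [0,0,0,0,1],
  [0,0,0,0,1],
])

```text
time: 8.85
eef_pos: [0.7259, 0.1499, 0.1353]
tcp_rot: [0.492, -0.506, 0.493, 0.508]
force: [-0.4, 0.8, -0.9]
width: 0.0318
```

```bash
python3 - <<'E'
from h import *
go((.7243,.1494,.135,91.6))
d=get('wrist');P=cloud(d);cv2.imwrite('pics/w3.png',cv2.resize(d['image'],None,fx=1.4,fy=1.4))
hsv=cv2.cvtColor(d['image'],cv2.COLOR_BGR2HSV)
c,v=rays(d,[[0,0]]);print('cam',c.round(4))
# wedge top surface heights front/back
for r in (20,60,110,160,200,240,280):
    z=P[r,262:300,2]; print(r,np.nanmedian(z).round(4),P[r,280].round(4))
E
```

```text
t 8.85 tcp [0.7259 0.1499 0.1353] zang 91.65 tilt 0.14 F [-0.4  0.8 -0.9] w 0.0318
 to (0.7243, 0.1494, 0.135, 91.6) shift mm [ 0.3  1.6 -0.4] then roll 0.05
cam [0.6412 0.1472 0.2843]
20 0.14 [0.5969 0.1474 0.1406]
60 0.1407 [0.6157 0.1479 0.1408]
110 0.1402 [0.638  0.1486 0.14  ]
160 0.1404 [0.6602 0.1493 0.1404]
200 0.1401 [0.6787 0.1498 0.14  ]
240 0.14 [0.6984 0.1505 0.14  ]
280 0.1402 [0.7195 0.1511 0.141 ]
```

View pics/w3.png

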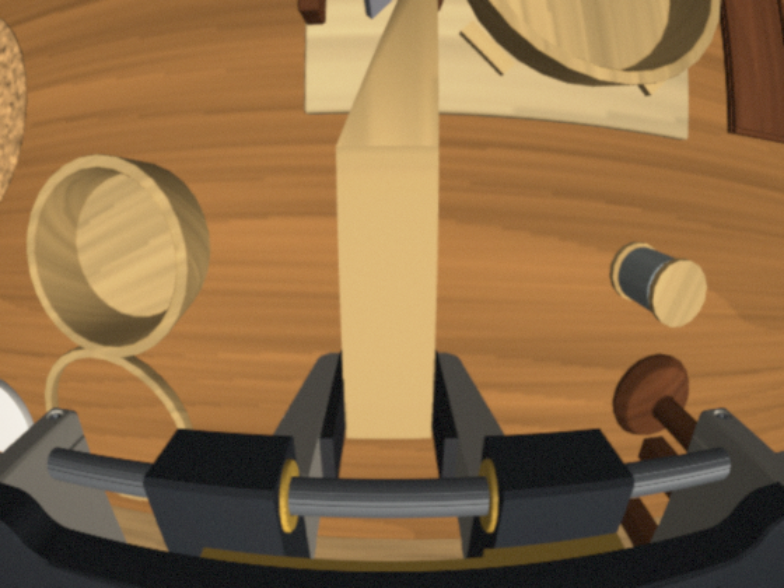

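```bash
python3 - <<'E'
from h import *
d=get('wrist');im=d['image'].astype(int);hsv=cv2.cvtColor(d['image'],cv2.COLOR_BGR2HSV)
m=(hsv[...,2]>175)
L=[];Rr=[]
for r in range(120,245,5):
    row=m[r]; j=290
    i=290
    while row[i]: i-=1
    while row[j]: j+=1
    L.append((i+.5,r));Rr.append((j-.5,r))
for n,S in(('L',L),('R',Rr)):
    Q=onz(d,S,.1405); f=np.polyfit(Q[:,0],Q[:,1],1); print(n,np.degrees(np.arctan(f[0])).round(2),'y at x=.7259',np.polyval(f,.7259).round(4),'res',np.std(Q[:,1]-np.polyval(f,Q[:,0])).round(4))
# back end and shoulder
g=cv2.GaussianBlur(hsv[...,2],(3,3),0)[:,275:285].mean(1); print('back',[onz(d,[280,r],.1405)[0].round(4) for r in (310,314)],g[300:320].round()); print('shoulder',onz(d,[280,104],.1405),g[95:112].round())
print(manip.get_state()['eef_pos'])
E
```

```text
L 1.61 y at x=.7259 0.1193 res 0.0198
R 17.31 y at x=.7259 0.2038 res 0.0268
back [array([0.7382, 0.1527, 0.1405]), array([0.7408, 0.1528, 0.1405])] [219. 219. 219. 219. 219. 219. 219. 219. 219. 219. 219. 216. 206. 188.
 170. 162. 162. 164. 164. 165.]
shoulder [[0.6351252  0.14929791 0.1405    ]] [216. 216. 216. 216. 217. 218. 218. 218. 215. 208. 204. 205. 207. 210.
 212. 214. 215.]
[0.72580351 0.15115163 0.13616752]
```

```bash
python3 - <<'E'
from h import *
d=get('wrist');im=cv2.cvtColor(d['image'],cv2.COLOR_BGR2GRAY).astype(float);im=cv2.GaussianBlur(im,(3,3),0)
gx=np.abs(np.gradient(im,axis=1))
for n,a,b in(('L',232,256),('R',300,324)):
    S=np.array([(a+np.argmax(gx[r,a:b]),r) for r in range(120,240,3)]); Q=onz(d,S,.1405)
    f=np.polyfit(Q[:,0],Q[:,1],1); k=abs(Q[:,1]-np.polyval(f,Q[:,0]))<.002; f=np.polyfit(Q[k,0],Q[k,1],1)
    print(n,k.sum(),np.degrees(np.arctan(f[0])).round(2),'y at .7258',np.polyval(f,.7258).round(4),S[::8].tolist())
go((.7259,.1494,.135,91.6))
E
```

```text
L 40 2.07 y at .7258 0.1351 [[240, 120], [240, 144], [241, 168], [242, 192], [242, 216]]
R 40 2.0 y at .7258 0.1673 [[313, 120], [313, 144], [312, 168], [312, 192], [311, 216]]
t 9.0 tcp [0.726  0.1512 0.1365] zang 91.77 tilt 0.06 F [-0.7  0.1 -0.8] w 0.0317
 to (0.7259, 0.1494, 0.135, 91.6) shift mm [ 1.5  0.1 -1.8] then roll 0.17
```

Request:
play_rows([
  [0,0,-0.002,0.3,1],
  [0.02,0,0,0,1],
  [0.02,0,0,0,1],
  [0.02,0,0,0,1],
  [0.015,0,0,0,1],
  [0.01,0,0,0,1],
  [0.0045,0,0,0,1],
  [0,0,0,0,1],
  [0,0,0,0,1],
])

```text
time: 9.75
eef_pos: [0.7275, 0.1478, 0.0481]
tcp_rot: [-0.495, 0.506, -0.494, -0.506]
force: [0.9, -0.6, -1.1]
width: 0.0319
```

```bash
python3 - <<'E'
from h import *
d=get('wrist');P=cloud(d)
im=cv2.cvtColor(d['image'],cv2.COLOR_BGR2GRAY).astype(float);im=cv2.GaussianBlur(im,(3,3),0)
print('top z',np.nanmedian(P[120:240,270:290,2]))
gx=np.abs(np.gradient(im,axis=1))
for n,a,b in(('L',232,256),('R',300,324)):
    S=np.array([(a+np.argmax(gx[r,a:b]),r) for r in range(120,240,3)]); Q=onz(d,S,.050)
    f=np.polyfit(Q[:,0],Q[:,1],1); k=abs(Q[:,1]-np.polyval(f,Q[:,0]))<.002; f=np.polyfit(Q[k,0],Q[k,1],1)
    print(n,k.sum(),np.degrees(np.arctan(f[0])).round(2),'y at .726',np.polyval(f,.726).round(4))
cv2.imwrite('pics/w4.png',cv2.resize(d['image'][:200,150:450],None,fx=2.6,fy=2.6,interpolation=2))
go((.726,.149,.045,91.6))
E
```

```text
top z 0.05290542522774125
L 40 1.59 y at .726 0.1314
R 40 1.53 y at .726 0.1641
t 9.8 tcp [0.7277 0.1479 0.0486] zang 91.31 tilt 0.1 F [ 0.9 -0.7 -0.6] w 0.032
 to (0.726, 0.149, 0.045, 91.6) shift mm [3.6 1.7 1.2] then roll -0.29
```

View pics/w4.png

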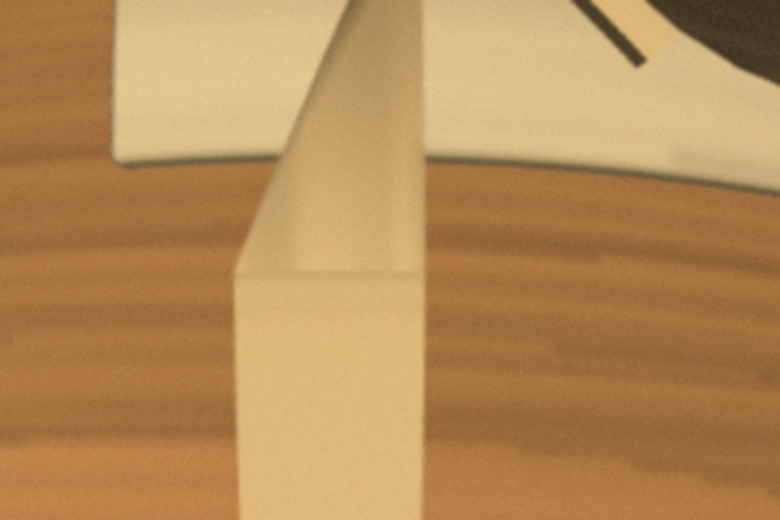

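Request:
play_rows([
  [0.0033,0,0.0009,-0.2,1],
  [0,0,0,0,1],
  [0,0.008,0,0,1],
  [0,0.008,0,0,1],
  [0,0.008,0,0,1],
  [0,0.006,0,0,1],
  [0,0,0,0,1],
  [0,0,0,0,1],
])

```text
time: 10.47
eef_pos: [0.6969, 0.1473, 0.0443]
tcp_rot: [-0.493, 0.507, -0.493, -0.506]
force: [0.3, 0.3, -0.1]
width: 0.0318
```

```bash
python3 - <<'E'
from h import *
go((.696,.148,.045,91.6))
d=get('wrist');print('top z',np.nanmedian(cloud(d)[120:240,270:290,2]))
d=get('scene'); P=cloud(d);im=d['image']
o=np.array([.509,.2602]);th=np.radians(1.67);xd=-np.array([np.cos(th),np.sin(th)]);yd=np.array([np.sin(th),-np.cos(th)])
w=np.r_[o+xd*-.03+yd*.106,.03]; c=d['K']@(d['R']@w+d['t']); c=(c[:2]/c[2]).astype(int); print(c)
cv2.imwrite('pics/s2.png',cv2.resize(im[max(0,c[1]-50):c[1]+60,max(0,c[0]-70):c[0]+70],None,fx=5,fy=5,interpolation=2))
E
```

```text
t 10.47 tcp [0.6969 0.1473 0.0443] zang 91.53 tilt 0.03 F [ 0.3  0.3 -0.1] w 0.0318
 to (0.696, 0.148, 0.045, 91.6) shift mm [-0.7  0.9  0.8] then roll -0.07
top z 0.04916158855811964
[281 239]
```

View pics/s2.png

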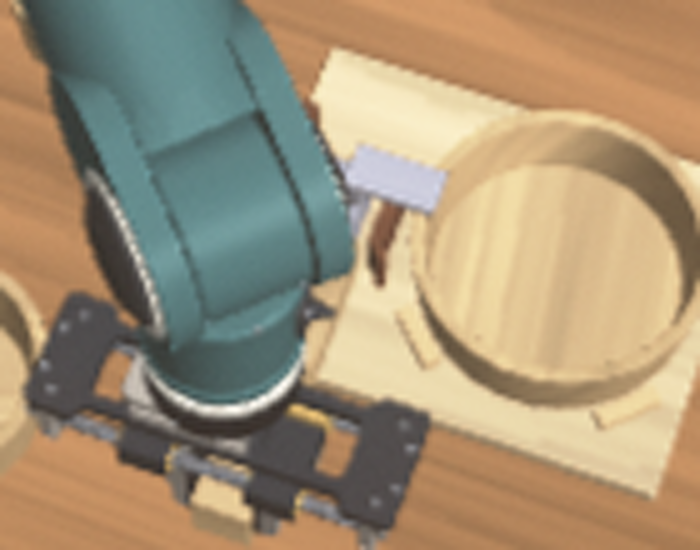

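Request:
play_rows([
  [0,0.008,0,0,1],
  [0,0.008,0,0,1],
  [0,0.008,0,0,1],
  [0,0.008,0,0,1],
  [0,0.008,0,0,1],
  [0,0.008,0,0,1],
  [0,0.007,0,0,1],
  [0,0,0,0,1],
])

```text
time: 11.23
eef_pos: [0.6415, 0.1473, 0.0449]
tcp_rot: [0.494, -0.507, 0.492, 0.507]
force: [2.4, 2.6, -1.7]
width: 0.032
```

```bash
python3 - <<'E'
from h import *
go((.5737,.1445,.044,91.67))
E
```

```text
t 11.23 tcp [0.6415 0.1473 0.0449] zang 91.56 tilt 0.15 F [ 2.4  2.6 -1.7] w 0.032
 to (0.5737, 0.1445, 0.044, 91.67) shift mm [ 0.9 67.8 -1. ] then roll -0.11
```

Request:
play_rows([
  [0,0.008,0,0,1],
  [0,0.008,0,0,1],
  [0,0.008,0,0,1],
  [0,0.008,0,0,1],
  [0,0.008,0,0,1],
  [0,0.008,0,0,1],
  [0,0.008,0,0,1],
  [0,0.006,0,0,1],
  [0,0.006,0,0,1],
  [0,0,0,0,1],
  [0,0,0,0,1],
])

```text
time: 12.15
eef_pos: [0.5731, 0.1456, 0.0445]
tcp_rot: [0.493, -0.506, 0.493, 0.507]
force: [-1.1, 5.9, 2.3]
width: 0.0317
```

```bash
python3 - <<'E'
from h import *
go((.5737,.1445,.044,91.67))
d=get('wrist');P=cloud(d);im=d['image']
cv2.imwrite('pics/w5.png',cv2.resize(im,None,fx=1.4,fy=1.4))
g=cv2.GaussianBlur(cv2.cvtColor(im,cv2.COLOR_BGR2HSV)[...,2],(3,3),0)[:,275:285].mean(1);r=300+np.argmin(np.gradient(g[300:325].astype(float)));print('back',r,onz(d,[280,r],.048),np.nanmedian(P[150:240,272:288,2]))
E
```

```text
t 12.15 tcp [0.5731 0.1456 0.0445] zang 91.56 tilt 0.11 F [-1.1  5.9  2.3] w 0.0317
 to (0.5737, 0.1445, 0.044, 91.67) shift mm [ 0.5 -0.5 -1.1] then roll -0.11
back 313 [[0.58837702 0.14759635 0.048     ]] 0.07320318779962544
```

View pics/w5.png

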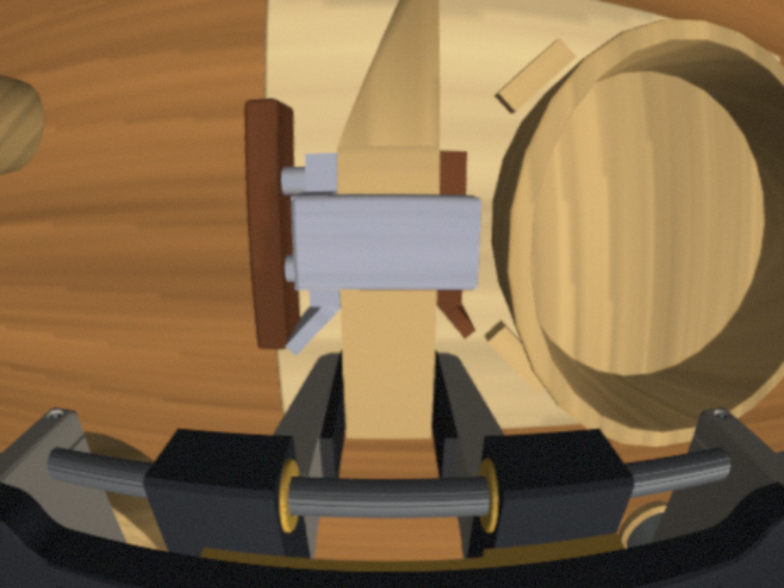

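The wedge is nearly home: its shoulder at (388,147) is just past the ends of the fence and catch face (about row 152), and the nose (385,242) is clear of the rim. I'll push it another 2 mm, then release.

Request:
play_rows([
  [0,0.002,0,0,1],
  [0,0.0005,0,0,1],
  [0,0,0,0,1],
  [0.001,0,0,0,0.2],
  [0,0,0,0,-0.2],
  [0,0,0,0,-0.2],
  [0,0,0,0,-0.2],
  [0,0,0,0,-0.2],
  [-0.02,0,0,0,-0.2],
  [-0.03,0,0,0,-0.2],
  [-0.03,0,0,0,-0.2],
  [-0.03,0,0,0,-0.2],
  [-0.02,0,0,0,-0.2],
  [0,0,0,0,-0.2],
])

```text
time: 13.37
eef_pos: [0.5735, 0.1452, 0.1774]
tcp_rot: [-0.495, 0.508, -0.492, -0.505]
force: [-0.3, 0.9, -0.2]
width: 0.0551
```

```bash
python3 - <<'E'
from h import *
go((.58,.25,.2,91.67))
d=get('wrist');P=cloud(d);im=d['image']
q=P[(P[...,2]>.066)&(P[...,2]<.08)&(P[...,0]<.56)]
o=np.array([.509,.2602]);th=np.radians(1.67);xd=-np.array([np.cos(th),np.sin(th)]);yd=np.array([np.sin(th),-np.cos(th)])
D=lambda P:np.c_[(P[:,:2]-o)@xd,(P[:,:2]-o)@yd]*1000
q=D(q);k=abs(q[:,0])<12;print('nose Y',np.percentile(q[k,1],[0,2,50,98]).round(1))
q=P.reshape(-1,3);q=q[abs(q[:,2]-.048)<.006];q=D(q);k=(abs(q[:,1]-117)<12)&(q[:,0]<-20);print('wedge back X',np.percentile(q[k,0],[0,2,5]).round(1), k.sum())
print('pot a',circ(P,o,.082,.062))
E
```

```text
t 13.37 tcp [0.5735 0.1452 0.1774] zang 91.5 tilt 0.37 F [-0.3  0.9 -0.2] w 0.0551
 to (0.58, 0.25, 0.2, 91.67) shift mm [-22.6  -9.3 104.6] then roll -0.17
nose Y [ 91.3  92.4 116.9 141.4]
wedge back X [-74.2 -72.9 -71.1] 1643
pot a (array([0.50632789, 0.26011625]), np.float64(0.07679561992835797), 4950)
```

The nose tip is at dock y of about 92 (shut 70 + 22) and the wedge's back is at x of about -75. It is home and holding after release. Next I measure the mat and plan the pot_a grip.

```bash
python3 - <<'E'
from h import *
for n,(u0,u1,v0,v1) in {'top':(342,420,150,225),'scene':(112,192,178,242)}.items():
    d=get(n);hsv=cv2.cvtColor(cv2.GaussianBlur(d['image'],(5,5),0),cv2.COLOR_BGR2HSV).astype(int)
    m=np.zeros(hsv.shape[:2],np.uint8); m[v0:v1,u0:u1]=((hsv[...,1]<148)&(hsv[...,2]>190))[v0:v1,u0:u1]*255
    m=cv2.morphologyEx(cv2.morphologyEx(m,cv2.MORPH_CLOSE,np.ones((5,5))),cv2.MORPH_OPEN,np.ones((7,7)))
    cn=max(cv2.findContours(m,0,1)[0],key=cv2.contourArea).reshape(-1,2)
    Q=onz(d,cn,.004)[:,:2]; (c,r)=cv2.minEnclosingCircle((Q*1000).astype(np.float32)); 
    A=np.c_[2*Q,np.ones(len(Q))];s=np.linalg.lstsq(A,(Q**2).sum(1),rcond=None)[0]; print(n,'fit',s[:2].round(4),np.sqrt(s[2]+s[:2]@s[:2]).round(4),'encl',np.round(c,1),round(r,1))
    P=cloud(d)
    for k,c0,rad,z in(('a',(.509,.26),.082,.062),('b',(.694,-.027),.064,.052),('c',(.445,-.4216),.046,.054),('d',(.458,-.0576),.03,.056)): 
        try: print(k,[np.round(x,4) for x in circ(P,c0,rad,z)])
        except Exception as e: print(k,e)
go((.5095,.3384,.14,91.67),(.5095,.3384,.069,91.67))
E
```

```text
top fit [ 0.5791 -0.232 ] 0.1 encl [ 578.7 -231.8] 101.8
a [array([0.5088, 0.2603]), np.float64(0.0771), np.int64(300)]
b [array([ 0.6941, -0.0268]), np.float64(0.0595), np.int64(267)]
c [array([ 0.4449, -0.421 ]), np.float64(0.0416), np.int64(180)]
d [array([0., 0.]), np.float64(0.0), np.int64(0)]
scene fit [ 0.5743 -0.2302] 0.104 encl [ 559.  -223.7] 120.6
a [array([0.5088, 0.2601]), np.float64(0.0772), np.int64(433)]
b [array([ 0.6942, -0.0272]), np.float64(0.0594), np.int64(392)]
c [array([ 0.4452, -0.422 ]), np.float64(0.0417), np.int64(210)]
d [array([ 0.4581, -0.0579]), np.float64(0.0257), np.int64(135)]
t 13.52 tcp [0.5713 0.1435 0.1723] zang 91.49 tilt 0.09 F [-0.4  0.7 -0.9] w 0.0553
 to (0.5095, 0.3384, 0.14, 91.67) shift mm [ 32.3  56.7 196.5] then roll -0.18
 to (0.5095, 0.3384, 0.069, 91.67) shift mm [71.  0.  0.] then roll -0.0
```

Request:
play_rows([
  [0,0,0,1.5,-0.2],
  [0,0.009,0.0277,0,-0.2],
  [0,0.009,0.0277,0,-0.2],
  [0,0.009,0.0277,0,-0.2],
  [0,0.009,0.0277,0,-0.2],
  [0,0.009,0.0277,0,-0.2],
  [0,0.009,0.0277,0,-0.2],
  [0,0.0085,0.028,0,-0.2],
  [0,0,0,0,-0.2],
  [0.025,0,0,0,-0.2],
  [0.025,0,0,0,-0.2],
  [0.025,0,0,0,-0.2],
  [0.015,0,0,0,-0.2],
  [0.0133,0,0,0,-0.2],
  [0,0,0,0,-0.2],
])

```text
time: 14.77
eef_pos: [0.5079, 0.337, 0.0667]
tcp_rot: [0.498, -0.5, 0.502, 0.5]
force: [-1.0, -0.7, 0.4]
width: 0.0554
```

```bash
python3 - <<'E'
from h import *
go((.5088,.3377,.069,90))
E
```

```text
t 14.77 tcp [0.5079 0.337  0.0667] zang 89.98 tilt 0.28 F [-1.  -0.7  0.4] w 0.0554
 to (0.5088, 0.3377, 0.069, 90) shift mm [-2.3 -0.9  0.7] then roll -0.02
```

Request:
play_rows([
  [0,0,0.0005,0,1],
  [0,0,0,0,1],
  [0,0,0,0,1],
  [0,0,0,0,1],
  [0,0,0,0,1],
  [0,0,0,0,1],
  [0,0,0,0,1],
  [0,0,0,0,1],
  [0,0,0,0,1],
  [0,0,0,0,1],
  [0,0,0,0,1],
  [-0.005,0,0,0,1],
  [-0.005,0,0,0,1],
  [-0.01,0,0,0,1],
  [-0.01,0,0,0,1],
  [-0.02,0,0,0,1],
  [-0.02,0,0,0,1],
  [-0.02,0,0,0,1],
  [-0.02,0,0,0,1],
  [-0.01,0,0,0,1],
])

```text
time: 16.43
eef_pos: [0.5086, 0.3413, 0.1932]
tcp_rot: [0.501, -0.5, 0.498, 0.501]
force: [0.4, -0.0, -2.8]
width: 0.0085
```

```bash
python3 - <<'E'
from h import *
go((.579,-.232+.077,.187,90))
d=get('wrist');P=cloud(d);cv2.imwrite('pics/w6.png',d['image'])
s=manip.get_state()['eef_pos']
# plane of the held rim: points within rim annulus height band
q=P.reshape(-1,3);q=q[(q[:,2]>s[2]-.06)&(q[:,2]<s[2]+.01)&(q[:,1]<s[1]-.02)]
c,r,n=circ(q[None],(s[0],s[1]-.077),.082,s[2]-.015,tol=.03);print(c,r,n)
q=q[abs(np.hypot(*(q[:,:2]-c).T)-r)<.004];f=np.linalg.lstsq(np.c_[q[:,:2]-c,np.ones(len(q))],q[:,2],rcond=None)[0];print('slope',np.degrees(f[:2]).round(2),'zc',f[2])
E
```

```text
t 16.43 tcp [0.5086 0.3413 0.1932] zang 90.08 tilt 0.28 F [ 0.4 -0.  -2.8] w 0.0085
 to (0.579, -0.15500000000000003, 0.187, 90) shift mm [   6.2  -69.7 -496.3] then roll 0.08
[0.49769112 0.26746202] 0.07516799805979092 8078
slope [-4.06  5.76] zc 0.16424807702685773
```

View pics/w6.png

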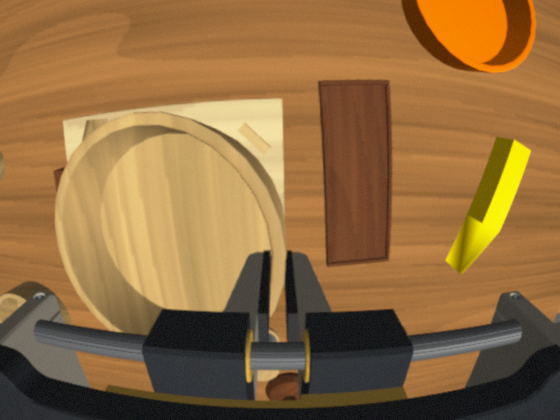

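Pot_a is out and hangs at the grip, rim tilted about 6° towards the far side, as the wall slope predicts. The empty tray is visible at (357,172).

Request:
play_rows([
  [0,-0.0015,-0.012,0,1],
  [0,-0.003,-0.022,0,1],
  [0,-0.0037,-0.026,0,1],
  [0,-0.0037,-0.026,0,1],
  [0,-0.0037,-0.026,0,1],
  [0,-0.0037,-0.026,0,1],
  [0,-0.0037,-0.026,0,1],
  [0,-0.0037,-0.026,0,1],
  [0,-0.0037,-0.026,0,1],
  [0,-0.0037,-0.026,0,1],
  [0,-0.0037,-0.026,0,1],
  [0,-0.0037,-0.026,0,1],
  [0,-0.0037,-0.026,0,1],
  [0,-0.0037,-0.026,0,1],
  [0,-0.0037,-0.026,0,1],
  [0,-0.0037,-0.026,0,1],
  [0,-0.0037,-0.026,0,1],
  [0,-0.0037,-0.026,0,1],
  [0,-0.0037,-0.026,0,1],
  [0,-0.0035,-0.024,0,1],
])

```text
time: 18.15
eef_pos: [0.5798, -0.162, 0.189]
tcp_rot: [0.5, -0.499, 0.5, 0.5]
force: [0.2, 0.4, -2.6]
width: 0.0083
```

Request:
play_rows([
  [0,-0.0015,-0.012,0,1],
  [0,0,0,0,1],
  [0,0,0,0,1],
])

```text
time: 18.4
eef_pos: [0.5812, -0.1719, 0.1893]
tcp_rot: [0.5, -0.499, 0.5, 0.501]
force: [0.4, 0.1, -2.2]
width: 0.008
```

```bash
python3 - <<'E'
from h import *
go((.579,-.155,.09,90))
d=get('wrist');cv2.imwrite('pics/w7.png',d['image']);P=cloud(d)
s=manip.get_state()['eef_pos']
q=P.reshape(-1,3);q=q[(q[:,2]>s[2]-.06)&(q[:,2]<s[2]+.01)&(q[:,1]<s[1]-.02)]
# held pot: cloud of everything higher than 100 mm below gripper
q=P.reshape(-1,3);q=q[(q[:,2]>.1)&(q[:,2]<.2)&(q[:,0]<s[0]+.03)]
print('x range',np.percentile(q[:,0],[0.2,99.8]),'y',np.percentile(q[:,1],[.2,99.8]))
E
```

```text
t 18.4 tcp [ 0.5812 -0.1719  0.1893] zang 90.0 tilt 0.12 F [ 0.4  0.1 -2.2] w 0.008
 to (0.579, -0.155, 0.09, 90) shift mm [99.3  2.2 16.9] then roll 0.0
x range [0.49140653 0.61094244] y [-0.32565982 -0.15587903]
```

Request:
play_rows([
  [0,-0.0035,0.0085,0,1],
  [0,-0.0035,0.0085,0,1],
  [0.02,0,0,0,1],
  [0.02,0,0,0,1],
  [0.02,0,0,0,1],
  [0.02,0,0,0,1],
  [0.01,0,0,0,1],
  [0.01,0,0,0,1],
  [0.005,0,0,0,1],
  [0.005,0,0,0,1],
  [0.005,0,0,0,1],
  [0.005,0,0,0,1],
  [0.005,0,0,0,1],
  [0,0,0,0,1],
])

```text
time: 19.62
eef_pos: [0.5891, -0.1556, 0.0649]
tcp_rot: [-0.5, 0.5, -0.499, -0.5]
force: [1.8, 2.4, 2.1]
width: 0.0086
```

```bash
python3 - <<'E'
from h import *
go((.588,-.155,.06,90))
E
```

```text
t 19.62 tcp [ 0.5891 -0.1556  0.0649] zang 90.05 tilt 0.06 F [1.8 2.4 2.1] w 0.0086
 to (0.588, -0.155, 0.06, 90) shift mm [4.9 1.1 0.6] then roll 0.05
```

Far foot in contact. I lower it to the floor, release gently, rise and check.

Request:
play_rows([
  [0.002,0,0,0,1],
  [0.002,0,0,0,1],
  [0.001,0,0,0,1],
  [0,0,0,0,1],
  [0,0,0,0,0.7],
  [0,0,0,0,0.5],
  [0,0,0,0,0.3],
  [0,0,0,0,0.2],
  [0,0,0,0,0.2],
  [0,0,0,0,0.2],
  [0,0,0,0,0.2],
  [0,0,0,0,0.2],
  [-0.01,0,0,0,0.2],
  [-0.02,0,0,0,0.2],
  [-0.03,0,0,0,0.2],
  [-0.03,0,0,0,0.2],
  [-0.03,0,0,0,0.2],
  [-0.03,0,0,0,-0.2],
  [0,0,0,0,-0.2],
])

```text
time: 21.2
eef_pos: [0.5915, -0.1553, 0.2166]
tcp_rot: [-0.502, 0.503, -0.498, -0.497]
force: [0.5, -0.3, 0.0]
width: 0.048
```

```bash
cat >> h.py <<'E'
def rimplane(P,c,rad,z):
    c,r,n=circ(P,c,rad,z,tol=.006); q=P.reshape(-1,3); q=q[(abs(np.hypot(*(q[:,:2]-c).T)-r)<.0025)&(abs(q[:,2]-z)<.012)]
    f=np.linalg.lstsq(np.c_[q[:,:2]-c,np.ones(len(q))],q[:,2],rcond=None)[0]; return c.round(4),r.round(4),n,'slope deg',np.degrees(f[:2]).round(2),'z',f[2].round(4)
def survey(extra=()):
    for n in('top','scene','wrist'):
        P=cloud(get(n))
        for k,c0,rad,z in extra:
            try: print(n,k,*rimplane(P,c0,rad,z))
            except Exception as e: print(n,k,'no fit')
E
python3 - <<'E'
from h import *
survey([('a',(.579,-.232),.082,.054),('b',(.694,-.027),.064,.052),('c',(.445,-.4216),.046,.054),('d',(.458,-.0576),.03,.056)])
go()
E
```

```text
top a [ 0.5806 -0.2303] 0.0761 154 slope deg [ 0.15 -0.18] z 0.054
top b [ 0.694  -0.0267] 0.0592 323 slope deg [ 0.57 -0.2 ] z 0.0521
top c [ 0.447  -0.4251] 0.0404 27 slope deg [-7.47  7.33] z 0.0601
top d [ 0.4578 -0.0574] 0.0257 137 slope deg [1.25 0.14] z 0.0571
scene a [ 0.5825 -0.2318] 0.0771 449 slope deg [-0.24 -0.28] z 0.0526
scene b [ 0.6942 -0.0271] 0.0595 464 slope deg [-0.04 -0.2 ] z 0.0517
scene c [ 0.4451 -0.4223] 0.0415 144 slope deg [ 1.69 -0.61] z 0.0523
scene d [ 0.4582 -0.0578] 0.0258 160 slope deg [-1.77  0.08] z 0.0542
wrist a [ 0.5792 -0.231 ] 0.0767 3903 slope deg [-0.32  0.39] z 0.0542
wrist b [ 0.6899 -0.0275] 0.0586 1091 slope deg [-2.94  2.64] z 0.0481
wrist c [ 0.4433 -0.42  ] 0.0415 1486 slope deg [-0.29 -0.79] z 0.052
wrist d [ 0.4562 -0.0584] 0.0256 1422 slope deg [-0.09  0.86] z 0.0565
t 21.35 tcp [ 0.5884 -0.1563  0.21  ] zang 90.01 tilt 0.05 F [ 0.1  0.5 -1.2] w 0.0547
```

Pot_a is level on the mat at about (.581,-.231), within 2 mm of the mat's centre. Pot_b is next.

Request:
play_rows([
  [0,-0.0132,0.0236,0,-0.2],
  [0,-0.0132,0.0236,0,-0.2],
  [0,-0.0132,0.0236,0,-0.2],
  [0,-0.0132,0.0236,0,-0.2],
  [0.02,-0.0132,0.0236,0,-0.2],
  [0.02,-0.0132,0.0236,0,-0.2],
  [0.02,-0.0132,0.0236,0,-0.2],
  [0.02,-0.0132,0.0238,0,-0.2],
  [0.025,0,0,0,-0.2],
  [0,0,0,0,-0.2],
  [0,0,0,0,-0.2],
])

```text
time: 22.27
eef_pos: [0.6926, 0.0326, 0.1022]
tcp_rot: [0.498, -0.499, 0.501, 0.501]
force: [-0.4, 0.4, 1.4]
width: 0.055
```

```bash
python3 - <<'E'
from h import *
go((.694,.0327,.066,90))
survey([('b',(.694,-.027),.064,.052)])
go((.694,.0327,.066,90))
E
```

```text
t 22.27 tcp [0.6926 0.0326 0.1022] zang 90.05 tilt 0.29 F [-0.4  0.4  1.4] w 0.055
 to (0.694, 0.0327, 0.066, 90) shift mm [36.2 -1.4  0.1] then roll 0.05
top b [ 0.6922 -0.0254] 0.0574 96 slope deg [0.34 1.23] z 0.0521
scene b [ 0.6945 -0.027 ] 0.0593 282 slope deg [ 0.2  -0.58] z 0.0512
wrist b [ 0.6912 -0.0261] 0.0588 5692 slope deg [-0.72  0.62] z 0.0519
t 22.42 tcp [0.6947 0.0318 0.1061] zang 89.91 tilt 0.08 F [-0.1  0.1 -0.7] w 0.0555
 to (0.694, 0.0327, 0.066, 90) shift mm [40.1  0.7  0.9] then roll -0.09
```

Request:
play_rows([
  [0.015,0,0,0,-0.2],
  [0.013,0,0,0,-0.2],
  [0.01,0,0,0,-0.2],
  [0,0,0,0,-0.2],
  [0,0,0,0,-0.2],
])

```text
time: 22.83
eef_pos: [0.6935, 0.0326, 0.0655]
tcp_rot: [0.499, -0.5, 0.501, 0.5]
force: [-0.1, -0.1, -0.3]
width: 0.0554
```

```bash
python3 - <<'E'
from h import *
S=[]
for i in range(4):
    d=get('wrist'); s=manip.get_state(); S.append(s['eef_pos'])
S=np.array(S);print(S.round(4),S.mean(0).round(4))
E
```

```text
[[0.694  0.033  0.0664]
 [0.6943 0.0331 0.067 ]
 [0.6944 0.0332 0.0672]
 [0.6945 0.0331 0.0674]] [0.6943 0.0331 0.067 ]
```

Request:
play_rows([
  [0.0015,0,0,0,1],
  [0,0,0,0,1],
  [0,0,0,0,1],
  [0,0,0,0,1],
  [0,0,0,0,1],
  [0,0,0,0,1],
  [0,0,0,0,1],
  [0,0,0,0,1],
  [0,0,0,0,1],
  [0,0,0,0,1],
  [0,0,0,0,1],
  [-0.004,0,0,0,1],
  [-0.005,0,0,0,1],
  [-0.008,0,0,0,1],
  [-0.012,0,0,0,1],
  [-0.015,0,0,0,1],
  [-0.02,0,0,0,1],
  [-0.02,0,0,0,1],
  [-0.016,0,0,0,1],
  [0,0,0,0,1],
])

```text
time: 24.7
eef_pos: [0.6961, 0.0339, 0.1706]
tcp_rot: [0.502, -0.501, 0.498, 0.499]
force: [0.7, 1.0, -1.1]
width: 0.0081
```

```bash
python3 - <<'E'
from h import *
go((.5815,-.171,.167,90))
d=get('wrist');cv2.imwrite('pics/w8.png',d['image']);P=cloud(d)
s=manip.get_state()['eef_pos'];print(s)
q=P.reshape(-1,3);q=q[(q[:,2]>.08)&(q[:,2]<.19)&(q[:,1]<s[1]+.02)&(q[:,0]<s[0]+.02)]
print('x range',np.percentile(q[:,0],[0.2,99.8]),'y',np.percentile(q[:,1],[.2,99.8]),'z',np.percentile(q[:,2],[.5,50,99]))
go()
E
```

```text
t 24.7 tcp [0.6961 0.0339 0.1706] zang 90.0 tilt 0.4 F [ 0.7  1.  -1.1] w 0.0081
 to (0.5815, -0.171, 0.167, 90) shift mm [   3.6  114.6 -204.9] then roll 0.0
[0.69527488 0.03338613 0.16811827]
x range [0.6375938  0.71511434] y [-0.08620654  0.0515992 ] z [0.10537038 0.12369128 0.18700148]
t 24.75 tcp [0.6953 0.0334 0.1681] zang 90.0 tilt 0.24 F [-0.3 -0.1 -2.3] w 0.0083
```

View pics/w8.png

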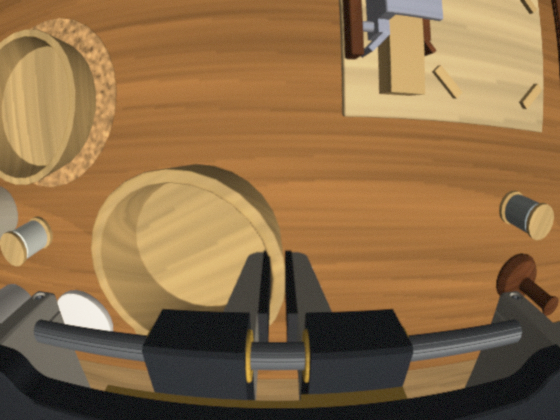

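Pot_b is held. I can see the nose still held back over the wedge at (400,20) and pot_a at (40,100) on the mat. I'll fit the rim of the held pot.

```bash
cat >> h.py <<'E'
def held(rad,off,zoff=-.0145):
    "centre of held tilted pot (rim centre) relative to TCP; off = expected xy offset"
    P=cloud(get('wrist')); s=manip.get_state()['eef_pos']; q=P.reshape(-1,3); q=q[np.isfinite(q[:,0])]-s
    off=np.array(off,float); best=None
    for t in np.radians(np.arange(0,16,.5)):   # rim plane drops away from the grip along off
        u=off/np.hypot(*off); h=q[:,2]-(zoff-np.tan(t)*(q[:,:2]@u))
        k=(abs(h)<.002)&(abs(np.hypot(*(q[:,:2]-off).T)-(rad-.004))<.012); 
        if k.sum()>50 and (best is None or k.sum()>best[0]): best=(k.sum(),t,k)
    n,t,k=best; S=q[k][:,:2]; A=np.c_[2*S,np.ones(len(S))]
    c=np.linalg.lstsq(A,(S**2).sum(1),rcond=None)[0]; print('held: tilt',np.degrees(t),'n',n,'centre-TCP',c[:2].round(4),'r',np.sqrt(c[2]+c[:2]@c[:2]).round(4),'tcp',s.round(4))
E
python3 - <<'E'
from h import *
held(.064,(0,-.058))
E
```

```text
held: tilt 2.0 n 2827 centre-TCP [ 0.0048 -0.0565] r 0.0601 tcp [0.6944 0.0328 0.1661]
```

Request:
play_rows([
  [0,0.006,-0.0102,0,1],
  [0,0.012,-0.0204,0,1],
  [0,0.012,-0.0204,0,1],
  [0,0.012,-0.0204,0,1],
  [0,0.012,-0.0204,0,1],
  [0,0.012,-0.0204,0,1],
  [0,0.012,-0.0204,0,1],
  [0,0.012,-0.0204,0,1],
  [0,0.012,-0.0204,0,1],
  [0,0.012,-0.0204,0,1],
  [0,0.012,-0.0204,0,1],
  [0,0.004,-0.01,0,1],
  [0,0,0,0,1],
  [0,0,0,0,1],
  [0,0,0,0,1],
  [0,0,0,0,1],
])

```text
time: 26.13
eef_pos: [0.5648, -0.1894, 0.1654]
tcp_rot: [0.5, -0.501, 0.499, 0.501]
force: [-0.2, 0.5, -2.2]
width: 0.0081
```

```bash
python3 - <<'E'
from h import *
held(.064,(0.005,-.057))
go((.5745,-.1715,.079,90))
E
```

```text
held: tilt 3.5 n 4610 centre-TCP [ 0.0038 -0.0577] r 0.0593 tcp [ 0.5648 -0.1895  0.1654]
t 26.18 tcp [ 0.5648 -0.1895  0.1654] zang 90.16 tilt 0.05 F [ 0.1 -0.2 -1.7] w 0.008
 to (0.5745, -0.1715, 0.079, 90) shift mm [86.4 -9.8 18. ] then roll 0.16
```

Request:
play_rows([
  [0,-0.005,0.009,0,1],
  [0,-0.0045,0.009,0,1],
  [0,0,0,0,1],
  [0,0,0,0,1],
  [0.015,0,0,0,1],
  [0.015,0,0,0,1],
  [0.015,0,0,0,1],
  [0.01,0,0,0,1],
  [0.01,0,0,0,1],
  [0.005,0,0,0,1],
  [0.005,0,0,0,1],
  [0.004,0,0,0,1],
  [0.003,0,0,0,1],
  [0,0,0,0,1],
  [0,0,0,0,1],
])

```text
time: 27.43
eef_pos: [0.5741, -0.1735, 0.0837]
tcp_rot: [-0.5, 0.5, -0.5, -0.5]
force: [-0.7, -1.0, -1.1]
width: 0.0081
```

```bash
python3 - <<'E'
from h import *
go((.5745,-.1715,.078,90))
held(.064,(0.005,-.057))
go()
E
```

```text
t 27.43 tcp [ 0.5741 -0.1735  0.0837] zang 90.01 tilt 0.05 F [-0.7 -1.  -1.1] w 0.0081
 to (0.5745, -0.1715, 0.078, 90) shift mm [ 5.7 -0.4  2. ] then roll 0.01
held: tilt 2.0 n 4583 centre-TCP [ 0.0037 -0.0579] r 0.0594 tcp [ 0.5741 -0.1735  0.0838]
t 27.48 tcp [ 0.5741 -0.1735  0.0838] zang 90.0 tilt 0.06 F [ 0.7 -0.2 -1.1] w 0.0081
```

Request:
play_rows([
  [0.003,0,0.001,0,1],
  [0.002,0,0,0,1],
  [0.001,0,0,0,1],
  [0,0,0,0,1],
  [0,0,0,0,0.8],
  [0,0,0,0,0.7],
  [0,0,0,0,0.6],
  [0,0,0,0,0.5],
  [0,0,0,0,0.5],
  [0,0,0,0,0.5],
  [0,0,0,0,0.5],
  [-0.01,0,0,0,0.5],
  [-0.02,0,0,0,0.5],
  [-0.03,0,0,0,0.3],
  [-0.03,0,0,0,-0.2],
  [-0.03,0,0,0,-0.2],
  [0,0,0,0,-0.2],
  [0,0,0,0,-0.2],
])

```text
time: 28.98
eef_pos: [0.5744, -0.1719, 0.1993]
tcp_rot: [-0.5, 0.501, -0.499, -0.499]
force: [0.4, 0.3, -1.2]
width: 0.0534
```

```bash
python3 - <<'E'
from h import *
survey([('a',(.581,-.231),.082,.054),('b',(.581,-.231),.064,.064),('c',(.445,-.4216),.046,.054),('d',(.458,-.0576),.03,.056)])
go((.445,-.3795,.105,90))
E
```

```text
top a [ 0.5822 -0.2311] 0.0776 142 slope deg [-0.12 -0.1 ] z 0.0544
top b [ 0.5792 -0.2302] 0.0592 121 slope deg [ 1.59 -2.53] z 0.0659
top c [0. 0.] 0.0 0 slope deg [0. 0.] z 0.0
top d [ 0.458  -0.0573] 0.0256 145 slope deg [-1.2  -0.15] z 0.0566
scene a [ 0.582  -0.2316] 0.0773 467 slope deg [-0.42 -0.62] z 0.0532
scene b [ 0.5801 -0.2306] 0.0594 399 slope deg [-0.28 -0.13] z 0.0625
scene c [ 0.4448 -0.4217] 0.0417 146 slope deg [ 1.76 -4.37] z 0.0504
scene d [ 0.4581 -0.0579] 0.0259 165 slope deg [-2.07 -0.47] z 0.0544
wrist a [ 0.579  -0.2311] 0.0767 4055 slope deg [-0.43  0.4 ] z 0.0541
wrist b [ 0.5768 -0.2298] 0.059 3332 slope deg [-0.33  0.38] z 0.0643
wrist c [ 0.4433 -0.4201] 0.0415 1637 slope deg [-0.15 -0.84] z 0.052
wrist d [ 0.456  -0.0585] 0.0256 1510 slope deg [-0.46  1.82] z 0.0562
t 29.13 tcp [ 0.5729 -0.1723  0.1962] zang 90.02 tilt 0.11 F [-0.3  0.   0. ] w 0.055
 to (0.445, -0.3795, 0.105, 90) shift mm [  91.2  127.9 -207.2] then roll 0.02
```

Pot_b stands level on pot_a's floor (rim z .064). Now pot_c.

Request:
play_rows([
  [0,0.006,-0.0103,0,-0.2],
  [0,0.012,-0.0197,0,-0.2],
  [0,0.0122,-0.0197,0,-0.2],
  [0,0.0122,-0.0197,0,-0.2],
  [0,0.0122,-0.0197,0,-0.2],
  [0,0.0122,-0.0197,0,-0.2],
  [0,0.0122,-0.0197,0,-0.2],
  [0,0.0122,-0.0197,0,-0.2],
  [0,0.0122,-0.0197,0,-0.2],
  [0.02,0.0122,-0.0197,0,-0.2],
  [0.02,0.0122,-0.0197,0,-0.2],
  [0.025,0,0,0,-0.2],
  [0.026,0,0,0,-0.2],
  [0,0,0,0,-0.2],
  [0,0,0,0,-0.2],
  [0,0,0,0,-0.2],
  [0,0,0,0,-0.2],
])

```text
time: 30.55
eef_pos: [0.4469, -0.3797, 0.1078]
tcp_rot: [-0.5, 0.501, -0.5, -0.499]
force: [0.5, 0.1, 0.8]
width: 0.055
```

```bash
python3 - <<'E'
from h import *
survey([('c',(.445,-.4216),.046,.054)])
go((.445,-.3798,.0685,90))
E
```

```text
top c [ 0.4454 -0.4214] 0.0419 76 slope deg [-0.3   1.62] z 0.0541
scene c [ 0.446 -0.422] 0.0411 191 slope deg [ 0.73 -1.13] z 0.0518
wrist c [ 0.4416 -0.4215] 0.0412 4044 slope deg [-0.17  0.31] z 0.0542
t 30.7 tcp [ 0.4465 -0.3799  0.1075] zang 90.03 tilt 0.11 F [-0.  -0.3 -0. ] w 0.0553
 to (0.445, -0.3798, 0.0685, 90) shift mm [39.   1.5  0.1] then roll 0.03
```

Request:
play_rows([
  [0.015,0.001,0,0,-0.2],
  [0.014,0,0,0,-0.2],
  [0.01,0,0,0,-0.2],
  [0,0,0,0,-0.2],
  [0,0,0,0,-0.2],
  [0,0,0,0,-0.2],
  [0,0,0,0,-0.2],
])

```text
time: 31.28
eef_pos: [0.4453, -0.3796, 0.0676]
tcp_rot: [-0.5, 0.5, -0.5, -0.5]
force: [-0.5, -0.9, -0.2]
width: 0.0552
```

Request:
play_rows([
  [0,0,0,0,1],
  [0,0,0,0,1],
  [0,0,0,0,1],
  [0,0,0,0,1],
  [0,0,0,0,1],
  [0,0,0,0,1],
  [0,0,0,0,1],
  [0,0,0,0,1],
  [0,0,0,0,1],
  [0,0,0,0,1],
  [0,0,0,0,1],
  [-0.004,0,0,0,1],
  [-0.006,0,0,0,1],
  [-0.01,0,0,0,1],
  [-0.02,0,0,0,1],
  [-0.025,0,0,0,1],
  [-0.025,0,0,0,1],
  [-0.02,0,0,0,1],
  [0,0,0,0,1],
  [0,0,0,0,1],
])

```text
time: 32.95
eef_pos: [0.4452, -0.3798, 0.1785]
tcp_rot: [-0.5, 0.501, -0.5, -0.499]
force: [-0.6, -0.3, -1.6]
width: 0.0082
```

```bash
python3 - <<'E'
from h import *
held(.046,(0,-.041),-.0145)
go((.58,-.1895,.18,90))
E
```

```text
held: tilt 1.0 n 2888 centre-TCP [-0.0031 -0.0405] r 0.0413 tcp [ 0.4444 -0.3797  0.1772]
t 33.0 tcp [ 0.4444 -0.3797  0.1772] zang 89.99 tilt 0.05 F [ 0.2  0.1 -1.5] w 0.0084
 to (0.58, -0.1895, 0.18, 90) shift mm [  -2.8 -135.6  190.2] then roll -0.01
```

Request:
play_rows([
  [0,-0.006,0.008,0,1],
  [0,-0.012,0.017,0,1],
  [0,-0.013,0.018,0,1],
  [0,-0.013,0.018,0,1],
  [0,-0.013,0.018,0,1],
  [0,-0.013,0.018,0,1],
  [0,-0.013,0.018,0,1],
  [0,-0.013,0.018,0,1],
  [0,-0.013,0.018,0,1],
  [0,-0.013,0.018,0,1],
  [0,-0.012,0.017,0,1],
  [0,-0.0014,0.0048,0,1],
  [0,0,0,0,1],
  [0,0,0,0,1],
  [0,0,0,0,1],
])

```text
time: 34.25
eef_pos: [0.5795, -0.1901, 0.1765]
tcp_rot: [0.5, -0.499, 0.501, 0.5]
force: [0.3, 0.2, -1.5]
width: 0.0087
```

```bash
python3 - <<'E'
from h import *
held(.046,(0,-.041),-.0145)
survey([('b',(.58,-.2305),.064,.064)])
go((.58,-.189,.09,90))
E
```

```text
held: tilt 2.5 n 4051 centre-TCP [-0.0036 -0.0399] r 0.0413 tcp [ 0.5795 -0.1903  0.1767]
top b [ 0.5797 -0.2301] 0.0594 164 slope deg [-0.16 -0.63] z 0.0639
scene b [ 0.5802 -0.2302] 0.0593 282 slope deg [-1.58 -1.68] z 0.064
wrist b [ 0.5765 -0.2298] 0.0587 2354 slope deg [-0.08  0.12] z 0.0646
t 34.45 tcp [ 0.5798 -0.19    0.1771] zang 89.9 tilt 0.03 F [-0.1  0.2 -1. ] w 0.0082
 to (0.58, -0.189, 0.09, 90) shift mm [87.1 -0.2  1. ] then roll -0.1
```

Request:
play_rows([
  [0.015,0,0,0,1],
  [0.02,0,0,0,1],
  [0.02,0,0,0,1],
  [0.012,0,0,0,1],
  [0.008,0,0,0,1],
  [0.005,0,0,0,1],
  [0.004,0,0,0,1],
  [0.003,0,0,0,1],
  [0.0015,0,0,0,1],
  [0,0,0,0,1],
  [0,0,0,0,1],
  [0,0,0,0,1],
])

```text
time: 35.45
eef_pos: [0.5808, -0.1886, 0.0895]
tcp_rot: [-0.5, 0.5, -0.5, -0.5]
force: [0.4, 0.9, -0.7]
width: 0.008
```

```bash
python3 - <<'E'
from h import *
go((.58,-.189,.088,90))
held(.046,(0,-.041),-.0145)
E
```

```text
t 35.45 tcp [ 0.5808 -0.1886  0.0895] zang 90.02 tilt 0.07 F [ 0.4  0.9 -0.7] w 0.008
 to (0.58, -0.189, 0.088, 90) shift mm [ 1.5  0.8 -0.4] then roll 0.02
held: tilt 0.5 n 3922 centre-TCP [-0.0037 -0.0402] r 0.0413 tcp [ 0.5807 -0.1886  0.0894]
```

Request:
play_rows([
  [0.0015,0,0,0,1],
  [0.0005,0,0,0,1],
  [0,0,0,0,1],
  [0,0,0,0,0.8],
  [0,0,0,0,0.7],
  [0,0,0,0,0.6],
  [0,0,0,0,0.5],
  [0,0,0,0,0.5],
  [0,0,0,0,0.5],
  [0,0,0,0,0.5],
  [-0.01,0,0,0,0.5],
  [-0.02,0,0,0,0.5],
  [-0.03,0,0,0,0.5],
  [-0.03,0,0,0,0.3],
  [-0.02,0,0,0,0.3],
  [0,0,0,0,0.3],
  [0,0,0,0,0.3],
])

```text
time: 36.92
eef_pos: [0.5802, -0.1889, 0.1975]
tcp_rot: [-0.5, 0.5, -0.5, -0.5]
force: [-0.7, -0.1, -0.4]
width: 0.0323
```

```bash
python3 - <<'E'
from h import *
survey([('b',(.581,-.231),.064,.064),('c',(.58,-.23),.046,.074),('d',(.458,-.0576),.03,.056)])
go((.458,-.0576+.0258,.11,90))
E
```

```text
top b [ 0.579  -0.2297] 0.0589 137 slope deg [ 0.04 -1.37] z 0.0643
top c [ 0.5518 -0.2223] 0.0399 35 slope deg [ 9.58 -2.32] z 0.0697
top d [ 0.4581 -0.0575] 0.0257 138 slope deg [ 0.21 -0.21] z 0.0563
scene b [ 0.5801 -0.2299] 0.0595 364 slope deg [ 0.19 -0.39] z 0.0625
scene c [ 0.5816 -0.2283] 0.0413 290 slope deg [-1.24 -0.49] z 0.0726
scene d [ 0.4578 -0.0578] 0.0256 156 slope deg [-2.49 -2.99] z 0.0549
wrist b [ 0.577  -0.2294] 0.059 3503 slope deg [-0.35  0.3 ] z 0.0643
wrist c [ 0.5779 -0.2279] 0.0412 2567 slope deg [0.01 0.11] z 0.0744
wrist d [ 0.4561 -0.0588] 0.0256 1467 slope deg [-0.55  2.39] z 0.0559
t 37.07 tcp [ 0.5792 -0.1889  0.1953] zang 90.0 tilt 0.16 F [ 0.3 -1.2 -0.1] w 0.0321
 to (0.458, -0.031799999999999995, 0.11, 90) shift mm [ 85.3 121.2 157.1] then roll 0.0
```

Pot_c is level in pot_b (rim z .074). Now pot_d, with a smaller opening.

Request:
play_rows([
  [0,0.008,0.01,0,0.3],
  [0,0.015,0.019,0,0.3],
  [0,0.016,0.021,0,0.3],
  [0,0.016,0.021,0,0.3],
  [0,0.016,0.021,0,0.3],
  [0,0.016,0.021,0,0.3],
  [0,0.016,0.021,0,0.3],
  [0.02,0.014,0.018,0,0.3],
  [0.02,0.0042,0.0051,0,0.3],
  [0.02,0,0,0,0.3],
  [0.02,0,0,0,0.3],
  [0.005,0,0,0,0.3],
  [0,0,0,0,0.3],
  [0,0,0,0,0.3],
  [0,0,0,0,0.3],
])

```text
time: 38.32
eef_pos: [0.4596, -0.0315, 0.1125]
tcp_rot: [0.5, -0.5, 0.5, 0.5]
force: [1.1, 0.2, 0.6]
width: 0.0324
```

```bash
python3 - <<'E'
from h import *
survey([('d',(.458,-.0576),.03,.056)])
go((.458,-.0318,.0705,90))
E
```

```text
top d [0. 0.] 0.0 0 slope deg [0. 0.] z 0.0
scene d [ 0.4584 -0.0579] 0.026 140 slope deg [-1.4  -2.29] z 0.0542
wrist d [ 0.4547 -0.057 ] 0.0255 2474 slope deg [ 1.81 -0.44] z 0.0564
t 38.47 tcp [ 0.4596 -0.0319  0.1125] zang 89.98 tilt 0.07 F [-0.  -0.3 -0.1] w 0.0326
 to (0.458, -0.0318, 0.0705, 90) shift mm [42.   1.6  0.1] then roll -0.02
```

Request:
play_rows([
  [0.015,0.0013,0,0,0.3],
  [0.015,0,0,0,0.3],
  [0.008,0,0,0,0.3],
  [0.004,0,0,0,0.3],
  [0,0,0,0,0.3],
  [0,0,0,0,0.3],
  [0,0,0,0,0.3],
  [0,0,0,0,0.3],
])

```text
time: 39.13
eef_pos: [0.4582, -0.0317, 0.0703]
tcp_rot: [-0.5, 0.5, -0.5, -0.5]
force: [-0.4, 0.2, 1.3]
width: 0.0329
```

Request:
play_rows([
  [0,0,0,0,1],
  [0,0,0,0,1],
  [0,0,0,0,1],
  [0,0,0,0,1],
  [0,0,0,0,1],
  [0,0,0,0,1],
  [0,0,0,0,1],
  [0,0,0,0,1],
  [-0.004,0,0,0,1],
  [-0.006,0,0,0,1],
  [-0.01,0,0,0,1],
  [-0.02,0,0,0,1],
  [-0.025,0,0,0,1],
  [-0.025,0,0,0,1],
  [-0.025,0,0,0,1],
  [0,0,0,0,1],
  [0,0,0,0,1],
])

```text
time: 40.55
eef_pos: [0.4583, -0.0319, 0.186]
tcp_rot: [-0.5, 0.501, -0.5, -0.499]
force: [0.6, -0.3, -1.3]
width: 0.0093
```

```bash
python3 - <<'E'
from h import *
held(.030,(0,-.0255),-.0145)
go((.5812,-.2283+.0258,.186,90))
E
```

```text
held: tilt 0.0 n 2221 centre-TCP [-0.001  -0.0239] r 0.0257 tcp [ 0.4575 -0.0321  0.1849]
t 40.6 tcp [ 0.4575 -0.0321  0.1849] zang 89.97 tilt 0.05 F [ 0.3 -0.8 -1.2] w 0.0092
 to (0.5812, -0.2025, 0.186, 90) shift mm [  -1.1 -123.8 -170.3] then roll -0.03
```

Request:
play_rows([
  [0,-0.006,-0.009,0,1],
  [0,-0.012,-0.017,0,1],
  [0,-0.012,-0.017,0,1],
  [0,-0.012,-0.017,0,1],
  [0,-0.012,-0.017,0,1],
  [0,-0.012,-0.017,0,1],
  [0,-0.012,-0.017,0,1],
  [0,-0.012,-0.017,0,1],
  [0,-0.012,-0.017,0,1],
  [0,-0.012,-0.017,0,1],
  [0,-0.0114,-0.0159,0,1],
  [0,-0.006,-0.009,0,1],
  [0,0,0,0,1],
  [0,0,0,0,1],
  [0,0,0,0,1],
  [0,0,0,0,1],
])

```text
time: 41.93
eef_pos: [0.5886, -0.2173, 0.1847]
tcp_rot: [0.499, -0.5, 0.5, 0.501]
force: [0.4, 0.1, -0.8]
width: 0.0094
```

```bash
python3 - <<'E'
from h import *
held(.030,(0,-.0255),-.0145)
survey([('c',(.581,-.2285),.046,.074),('b',(.58,-.23),.064,.064)])
go((.5789,-.204,.0985,90))
E
```

```text
held: tilt 0.5 n 2964 centre-TCP [-0.0015 -0.0239] r 0.0257 tcp [ 0.5888 -0.2175  0.1849]
top c [ 0.5806 -0.2279] 0.0416 144 slope deg [ 0.15 -0.93] z 0.0744
top b [ 0.5793 -0.2297] 0.0589 199 slope deg [-0.15 -0.17] z 0.0643
scene c [ 0.5812 -0.2278] 0.0414 218 slope deg [-0.06 -1.21] z 0.0727
scene b [ 0.5805 -0.2296] 0.0591 311 slope deg [-0.91 -1.4 ] z 0.0633
wrist c [ 0.5779 -0.2283] 0.0412 2162 slope deg [-0.24  0.12] z 0.0745
wrist b [ 0.5768 -0.2299] 0.0586 3039 slope deg [-0.64  0.03] z 0.0642
t 42.13 tcp [ 0.589  -0.2182  0.185 ] zang 90.05 tilt 0.03 F [ 0.1 -0.8 -0.6] w 0.0093
 to (0.5789, -0.204, 0.0985, 90) shift mm [86.5 10.1 14.2] then roll 0.05
```

Request:
play_rows([
  [0,0.0047,0.0067,0,1],
  [0,0.0047,0.0067,0,1],
  [0,0,0,0,1],
  [0,0,0,0,1],
  [0.015,0,0,0,1],
  [0.02,0,0,0,1],
  [0.02,0,0,0,1],
  [0.012,0,0,0,1],
  [0.008,0,0,0,1],
  [0.005,0,0,0,1],
  [0.003,0,0,0,1],
  [0.002,0,0,0,1],
  [0,0,0,0,1],
  [0,0,0,0,1],
  [0,0,0,0,1],
])

```text
time: 43.38
eef_pos: [0.5802, -0.2053, 0.1004]
tcp_rot: [-0.5, 0.5, -0.5, -0.5]
force: [0.1, -0.1, -0.9]
width: 0.0093
```

```bash
python3 - <<'E'
from h import *
go((.5789,-.204,.0985,90))
held(.03,(0,-.025),-.0145)
E
```

```text
t 43.38 tcp [ 0.5802 -0.2053  0.1004] zang 90.0 tilt 0.06 F [ 0.1 -0.1 -0.9] w 0.0093
 to (0.5789, -0.204, 0.0985, 90) shift mm [1.9 1.3 1.3] then roll 0.0
held: tilt 0.5 n 2955 centre-TCP [-0.0015 -0.024 ] r 0.0258 tcp [ 0.5801 -0.2053  0.1004]
```

Request:
play_rows([
  [0.0015,0.0005,0.001,0,1],
  [0.0005,0,0,0,1],
  [0,0,0,0,1],
  [0,0,0,0,0.8],
  [0,0,0,0,0.7],
  [0,0,0,0,0.6],
  [0,0,0,0,0.55],
  [0,0,0,0,0.55],
  [0,0,0,0,0.55],
  [0,0,0,0,0.55],
  [-0.01,0,0,0,0.55],
  [-0.02,0,0,0,0.55],
  [-0.03,0,0,0,0.5],
  [-0.03,0,0,0,0.3],
  [-0.02,0,0,0,0.1],
  [0,0,0,0,-0.1],
  [0,0,0,0,-0.1],
])

```text
time: 44.85
eef_pos: [0.5798, -0.2043, 0.2093]
tcp_rot: [-0.5, 0.501, -0.5, -0.499]
force: [0.9, -0.0, -0.9]
width: 0.0478
```

```bash
python3 - <<'E'
from h import *
survey([('a',(.581,-.231),.082,.054),('b',(.581,-.231),.064,.064),('c',(.58,-.229),.046,.074),('d',(.58,-.229),.03,.084)])
go((.5745,.1445,.19,90),(.5745,.1445,.19,91.6))
E
```

```text
top a [ 0.5819 -0.2312] 0.0773 203 slope deg [ 0.69 -0.5 ] z 0.0549
top b [ 0.5786 -0.2294] 0.0584 160 slope deg [-0.44 -0.96] z 0.064
top c [ 0.5806 -0.2281] 0.0415 130 slope deg [ 0.11 -0.66] z 0.0733
top d [ 0.5809 -0.2279] 0.0259 82 slope deg [ 0.03 -0.34] z 0.0836
scene a [ 0.5821 -0.2316] 0.0774 490 slope deg [-0.14 -0.72] z 0.0533
scene b [ 0.5801 -0.2302] 0.0593 385 slope deg [-0.3  -0.59] z 0.063
scene c [ 0.5811 -0.2285] 0.0417 282 slope deg [-0.89 -0.82] z 0.0733
scene d [ 0.5816 -0.2282] 0.0257 170 slope deg [-2.78 -0.97] z 0.0823
wrist a [ 0.5791 -0.2315] 0.0765 4112 slope deg [-0.35  0.18] z 0.0543
wrist b [ 0.577  -0.2296] 0.0589 3408 slope deg [-0.3   0.16] z 0.0644
wrist c [ 0.5779 -0.228 ] 0.0413 2623 slope deg [-0.37  0.29] z 0.0744
wrist d [ 0.5782 -0.2277] 0.0257 1736 slope deg [ 0.58 -0.15] z 0.0845
t 45.0 tcp [ 0.5785 -0.2043  0.2066] zang 90.01 tilt 0.11 F [-0.2 -0.  -0. ] w 0.0504
 to (0.5745, 0.1445, 0.19, 90) shift mm [ 16.6   4.  348.8] then roll 0.01
 to (0.5745, 0.1445, 0.19, 91.6) shift mm [0. 0. 0.] then roll -1.6
```

All four pots are nested and level (rims .054/.064/.074/.084). Back to the wedge.

Request:
play_rows([
  [0,0.004,0.012,-1.6,-0.1],
  [0,0,0.025,0,-0.1],
  [0,0,0.025,0,-0.1],
  [0,0,0.025,0,-0.1],
  [0,0,0.025,0,-0.1],
  [0,0,0.025,0,-0.1],
  [0,0,0.025,0,-0.1],
  [0,0,0.025,0,-0.1],
  [0,0,0.025,0,-0.1],
  [0,0,0.025,0,-0.1],
  [0,0,0.025,0,-0.1],
  [0,0,0.025,0,-0.1],
  [0,0,0.025,0,-0.1],
  [0,0,0.025,0,-0.1],
  [0,0,0.0118,0,-0.1],
  [0,0,0,0,-0.1],
  [0,0,0,0,-0.1],
  [0,0,0,0,-0.1],
])

```text
time: 46.5
eef_pos: [0.5659, 0.1428, 0.2072]
tcp_rot: [-0.493, 0.507, -0.494, -0.507]
force: [0.4, -1.2, -0.0]
width: 0.0505
```

```bash
python3 - <<'E'
from h import *
go((.5745,.1445,.0445,91.6))
for n in('top','wrist','scene'):
    P=cloud(get(n)).reshape(-1,3)
    o=np.array([.509,.2602]);th=np.radians(1.67);xd=-np.array([np.cos(th),np.sin(th)]);yd=np.array([np.sin(th),-np.cos(th)])
    q=P[abs(P[:,2]-.048)<.006];q=np.c_[(q[:,:2]-o)@xd,(q[:,:2]-o)@yd]*1000;k=(abs(q[:,1]-117)<25)&(q[:,0]<-35)&(q[:,0]>-90)
    if k.sum()>10: print(n,k.sum(),'back X',np.percentile(q[k,0],[2,5]).round(1),'Y',np.percentile(q[k,1],[3,97]).round(1))
E
```

```text
t 46.5 tcp [0.5659 0.1428 0.2072] zang 91.54 tilt 0.09 F [ 0.4 -1.2 -0. ] w 0.0505
 to (0.5745, 0.1445, 0.0445, 91.6) shift mm [162.7  -8.6   1.4] then roll -0.06
top 18 back X [-48.6 -47.2] Y [102.4 120. ]
wrist 1243 back X [-73.5 -72.2] Y [100.8 130.8]
scene 175 back X [-75.9 -74.7] Y [101.6 133. ]
```

Request:
play_rows([
  [0.02,-0.0086,0.0016,0,-0.1],
  [0.03,0,0,0,-0.1],
  [0.03,0,0,0,-0.1],
  [0.03,0,0,0,-0.1],
  [0.02,0,0,0,-0.1],
  [0.015,0,0,0,-0.1],
  [0.01,0,0,0,-0.1],
  [0.0075,0,0,0,-0.1],
  [0,0,0,0,-0.1],
  [0,0,0,0,-0.1],
  [0,0,0,0,-0.1],
])

```text
time: 47.57
eef_pos: [0.5751, 0.1466, 0.0464]
tcp_rot: [-0.494, 0.507, -0.492, -0.507]
force: [0.3, 0.5, -0.2]
width: 0.0511
```

Request:
play_rows([
  [0,0,0,0,1],
  [0,0,0,0,1],
  [0,0,0,0,1],
  [0,0,0,0,1],
  [0,0,0,0,1],
  [0,0,0,0,1],
  [0,0,0,0,1],
  [0,0,0,0,1],
  [0,0,0,0,1],
  [0,0,0,0,1],
  [0,0,0,0,1],
  [-0.001,0,0,0,1],
  [0,-0.005,0,0,1],
  [0,-0.008,0,0,1],
  [0,-0.01,0,0,1],
  [0,-0.01,0,0,1],
  [0,-0.01,0,0,1],
  [0,-0.01,0,0,1],
  [0,0,0,0,1],
])

```text
time: 49.15
eef_pos: [0.6254, 0.1477, 0.0449]
tcp_rot: [0.491, -0.506, 0.495, 0.508]
force: [-3.3, -1.9, 2.0]
width: 0.0315
```

```bash
python3 - <<'E'
from h import *
go((.574+.17,.15,.047,91.67))
E
```

```text
t 49.15 tcp [0.6254 0.1477 0.0449] zang 91.65 tilt 0.36 F [-3.3 -1.9  2. ] w 0.0315
 to (0.744, 0.15, 0.047, 91.67) shift mm [  -2.1 -118.6   -1.1] then roll -0.02
```

Request:
play_rows([
  [0,-0.01,0,0,1],
  [0,-0.01,0,0,1],
  [0,-0.01,0,0,1],
  [0,-0.01,0,0,1],
  [0,-0.012,0,0,1],
  [0,-0.012,0,0,1],
  [0,-0.012,0,0,1],
  [0,-0.012,0,0,1],
  [0,-0.012,0,0,1],
  [0,-0.012,0,0,1],
  [0,-0.008,0,0,1],
  [0,0,0,0,1],
  [-0.01,0,0,0,1],
  [-0.02,0,0,0,1],
  [-0.02,0,0,0,1],
  [-0.03,0,0,0,1],
  [-0.03,0,0,0,1],
  [0,0,0,0,1],
  [0,0,0,0,1],
  [0,0,0,0,1],
])

```text
time: 50.82
eef_pos: [0.7473, 0.1511, 0.1579]
tcp_rot: [-0.493, 0.508, -0.493, -0.507]
force: [0.7, 0.6, -0.6]
width: 0.0319
```

```bash
python3 - <<'E'
from h import *
go()
im=get('top')['image'];cv2.imwrite('pics/t3.png',cv2.resize(im[140:280,130:300],None,fx=4.5,fy=4,interpolation=2))
d=get('wrist');P=cloud(d);print('wedge top z',np.nanmedian(P[120:240,270:290,2]),[np.nanmedian(P[r,270:290,2]).round(4) for r in(20,120,240)])
for n in('top','scene'):
    d=get(n);hsv=cv2.cvtColor(d['image'],cv2.COLOR_BGR2HSV);P=cloud(d)
    m=(hsv[...,2]<135)&(np.abs(P[...,0]-.487)<.12)&(np.abs(P[...,1]-.428)<.055)&(P[...,2]<.018)
    m=cv2.morphologyEx(m.astype(np.uint8),cv2.MORPH_OPEN,np.ones((3,3)));k,l,s,c=cv2.connectedComponentsWithStats(m);i=1+np.argmax(s[1:,4])
    cn=max(cv2.findContours((l==i).astype(np.uint8),0,1)[0],key=cv2.contourArea).reshape(-1,2)
    print(n,'tray',[np.round(x,1) for x in cv2.minAreaRect((onz(d,cn,.009)[:,:2]*1000).astype(np.float32))])
    P=P.reshape(-1,3);o=np.array([.509,.2602]);th=np.radians(1.67);yd=np.array([np.sin(th),-np.cos(th)])
    q=P[(P[:,2]>.066)&(P[:,2]<.079)&(abs(P[:,0]-.511)<.012)];y=(q[:,:2]-o)@yd*1000;y=y[(y>55)&(y<150)];print('nose Y',np.percentile(y,[2,98]).round(1))
E
```

```text
t 50.82 tcp [0.7473 0.1511 0.1579] zang 91.62 tilt 0.09 F [ 0.7  0.6 -0.6] w 0.0319
wedge top z 0.16003126545572566 [np.float64(0.1599), np.float64(0.1597), np.float64(0.1602)]
top tray [array([487.4, 446. ]), array([199.1,  42.4]), np.float64(2.2)]
nose Y [ 71.2 120.1]
scene tray [array([489.5, 449.9]), array([ 50. , 205.9]), np.float64(87.5)]
nose Y [ 70.9 119.7]
```

View pics/t3.png

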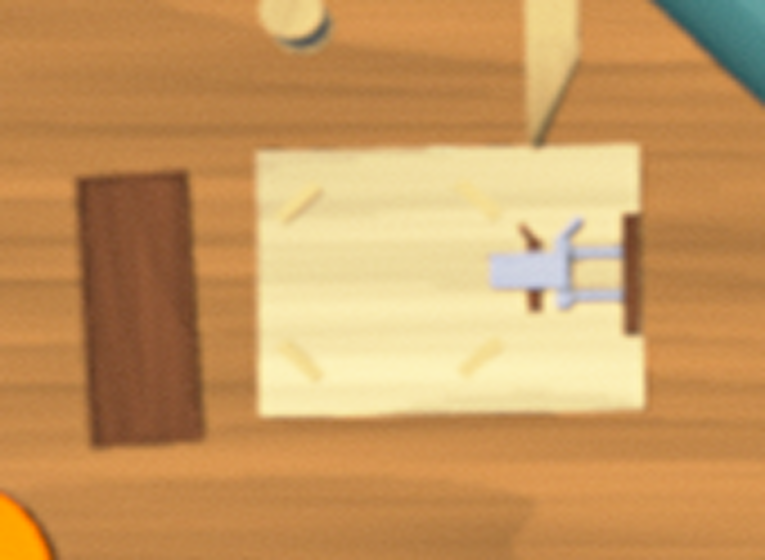

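The catch has sprung shut (nose at dock y 71) and the wedge is drawn and level in the hand. The tray's corners in the crop are (77,178), (187,171), (203,440) and (92,447).

```bash
python3 - <<'E'
from h import *
d=get('top');c=np.array([(77,178),(187,171),(203,440),(92,447)],float);c=np.c_[130+(c[:,0]+.5)/4.5-.5,140+(c[:,1]+.5)/4-.5]
W=onz(d,c,.009)[:,:2];print(W.round(4),'centre',W.mean(0).round(4)); a=(W[0]+W[1])/2-(W[2]+W[3])/2;ang=np.degrees(np.arctan2(a[1],a[0]));print('len',np.hypot(*a),'wid',np.hypot(*(W[0]-W[1])),'ang',ang)
# wedge in hand: back end vs TCP
d=get('wrist');s=manip.get_state()['eef_pos'];g=cv2.GaussianBlur(cv2.cvtColor(d['image'],cv2.COLOR_BGR2HSV)[...,2],(3,3),0)[:,275:285].mean(1);r=300+np.argmin(np.gradient(g[300:325].astype(float)));b=onz(d,[280,r],.16)[0];print('back',b,'tcp',s)
L=.040+0.0015; th=np.radians(ang); ctr=W.mean(0)
grip=ctr+np.array([np.cos(th),np.sin(th)])*(.030+L) # from wedge mid to grip
print('grip target',grip.round(4)); go((grip[0],grip[1],.15,90+ang),(grip[0],grip[1],.039,90+ang))
E
```

```text
[[0.5862 0.4715]
 [0.5918 0.3982]
 [0.39   0.3833]
 [0.3845 0.4565]] centre [0.4881 0.4274]
len 0.20227311151135333 wid 0.07356165284559274 ang 4.233800840445681
back [0.75786884 0.15276975 0.16      ] tcp [0.74693397 0.15099709 0.15525425]
grip target [0.5594 0.4326]
t 51.12 tcp [0.7469 0.151  0.1553] zang 91.61 tilt 0.09 F [ 0.3  0.  -1. ] w 0.0313
 to (np.float64(0.5594317750361875), np.float64(0.43263772379410703), 0.15, np.float64(94.23380084044568)) shift mm [  5.3 179.5 286.8] then roll -2.62
 to (np.float64(0.5594317750361875), np.float64(0.43263772379410703), 0.039, np.float64(94.23380084044568)) shift mm [111.   0.   0.] then roll -0.0
```

Request:
play_rows([
  [0,0.008,0.012,0,1],
  [0,0.013,0.022,0,1],
  [0,0.016,0.026,0,1],
  [0,0.016,0.026,0,1],
  [0,0.016,0.026,0,1],
  [0,0.016,0.026,0,1],
  [0,0.016,0.026,0,1],
  [0,0.016,0.026,0,1],
  [0,0.016,0.026,0,1],
  [0,0.016,0.026,0,1],
  [0,0.015,0.024,0,1],
  [0,0.009,0.014,0,1],
  [0,0.004,0.007,0,1],
  [0,0,0,-2.6,1],
  [0,0,0,0,1],
  [0,0,0,0,1],
  [0,0,0,0,1],
  [0,0,0,0,1],
])

```text
time: 52.62
eef_pos: [0.5633, 0.432, 0.1561]
tcp_rot: [-0.482, 0.518, -0.482, -0.517]
force: [-0.4, -0.0, -1.8]
width: 0.0318
```

```bash
python3 - <<'E'
from h import *
go((.5619,.4328,.0365,94.2))
d=get('wrist');s=manip.get_state()['eef_pos'];P=cloud(d);print('top',np.nanmedian(P[120:240,270:290,2]))
cv2.imwrite('pics/w9.png',d['image'])
go()
E
```

```text
t 52.62 tcp [0.5633 0.432  0.1561] zang 94.06 tilt 0.03 F [-0.4 -0.  -1.8] w 0.0318
 to (0.5619, 0.4328, 0.0365, 94.2) shift mm [119.6   1.3   0.9] then roll -0.14
top 0.15959591148487356
t 52.67 tcp [0.5631 0.4322 0.1562] zang 94.09 tilt 0.02 F [ 0.3 -0.3 -1.3] w 0.032
```

View pics/w9.png

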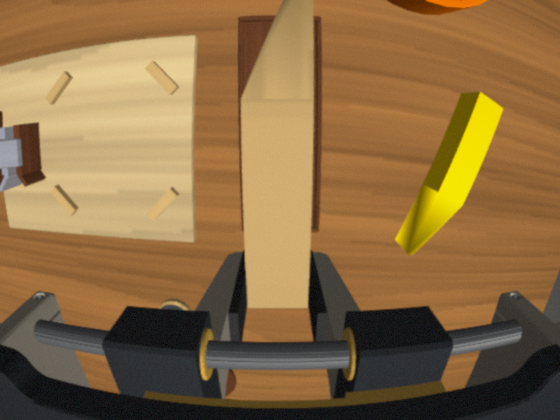

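The held wedge is parallel to the tray and centred over it, so I lower it in.

Request:
play_rows([
  [0.02,0.0013,0.0005,0,1],
  [0.025,0,0,0,1],
  [0.025,0,0,0,1],
  [0.02,0,0,0,1],
  [0.01,0,0,0,1],
  [0.006,0,0,0,1],
  [0.005,0,0,0,1],
  [0.003,0,0,0,1],
  [0.0025,0,0,0,1],
  [0,0,0,0,1],
  [0,0,0,0,1],
  [0,0,0,0,1],
])

```text
time: 53.67
eef_pos: [0.5613, 0.4338, 0.0405]
tcp_rot: [-0.482, 0.518, -0.481, -0.518]
force: [-0.3, 0.1, 0.2]
width: 0.0318
```

```bash
python3 - <<'E'
from h import *
d=get('wrist');P=cloud(d);print('top',np.nanmedian(P[120:240,270:290,2]))
go()
E
```

```text
top 0.04398505893257193
t 53.72 tcp [0.5613 0.4337 0.0404] zang 94.2 tilt 0.05 F [-0.2 -0.3 -1.4] w 0.0315
```

Request:
play_rows([
  [0.0015,0,0,0,1],
  [0.001,0,0,0,1],
  [0,0,0,0,1],
  [0,0,0,0,1],
  [0,0,0,0,0.4],
  [0,0,0,0,0.2],
  [0,0,0,0,0],
  [0,0,0,0,0],
  [0,0,0,0,0],
  [0,0,0,0,0],
  [-0.01,0,0,0,0],
  [-0.02,0,0,0,0],
  [-0.03,0,0,0,0],
  [-0.03,0,0,0,0],
  [-0.03,0,0,0,0],
  [-0.03,-0.02,0,0,0],
  [0,-0.04,0,0,0],
  [0,-0.04,0,0,0],
  [0,0,0,0,0],
  [0,0,0,0,0],
])

```text
time: 55.38
eef_pos: [0.6628, 0.4402, 0.1886]
tcp_rot: [0.483, -0.517, 0.482, 0.517]
force: [-0.7, -0.4, -0.5]
width: 0.0459
```

```bash
python3 - <<'E'
from h import *
go()
for n in('top','scene','wrist'):
    d=get(n);P=cloud(d)
    m=(abs(P[...,2]-.041)<.005)&(abs(P[...,0]-.487)<.11)&(abs(P[...,1]-.428)<.04)
    q=P[m];print(n,'wedge',len(q),np.median(q[:,2]).round(4),[np.round(x,1) for x in cv2.minAreaRect((q[:,:2]*1000).astype(np.float32))])
    f=np.linalg.lstsq(np.c_[q[:,:2]-q[:,:2].mean(0),np.ones(len(q))],q[:,2],rcond=None)[0];print('  slope',np.degrees(f[:2]).round(2))
    P=P.reshape(-1,3);o=np.array([.509,.2602]);th=np.radians(1.67);yd=np.array([np.sin(th),-np.cos(th)])
    q=P[(P[:,2]>.066)&(P[:,2]<.079)&(abs(P[:,0]-.511)<.012)];y=(q[:,:2]-o)@yd*1000;y=y[(y>55)&(y<150)];print('  nose Y',np.percentile(y,[2,98]).round(1))
survey([('a',(.581,-.231),.082,.054),('b',(.581,-.231),.064,.064),('c',(.58,-.229),.046,.074),('d',(.58,-.229),.03,.084)])
cv2.imwrite('pics/t4.png',cv2.resize(get('top')['image'],None,fx=1.4,fy=1.4))
E
```

```text
t 55.38 tcp [0.6628 0.4402 0.1886] zang 93.99 tilt 0.1 F [-0.7 -0.4 -0.5] w 0.0459
top wedge 452 0.0414 [array([491.3, 427.6]), array([170. ,  33.5]), np.float64(4.3)]
  slope [ 0.19 -0.34]Traceback (most recent call last):
  File "<stdin>", line 9, in <module>
    return _quantile_unchecked(
        a, q, axis, out, overwrite_input, method, keepdims, weights)
    return _ureduce(a,
                    func=_quantile_ureduce_func,
    ...<5 lines>...
                    overwrite_input=overwrite_input,
                    method=method)
    r = func(a, **kwargs)
    result = _quantile(arr,
                       quantiles=q,
    ...<2 lines>...
                       out=out,
                       weights=wgt)
    slices_having_nans = np.isnan(arr[-1, ...])
                                  ~~~^^^^^^^^^
IndexError: index -1 is out of bounds for axis 0 with size 0
```

```bash
python3 - <<'E'
from h import *
P=cloud(get('scene')).reshape(-1,3);o=np.array([.509,.2602]);th=np.radians(1.67);yd=np.array([np.sin(th),-np.cos(th)])
q=P[(P[:,2]>.066)&(P[:,2]<.079)&(abs(P[:,0]-.511)<.012)];y=(q[:,:2]-o)@yd*1000;y=y[(y>55)&(y<150)];print('nose',len(y),y[:0] if not len(y) else np.percentile(y,[2,98]).round(1))
survey([('a',(.581,-.231),.082,.054),('b',(.581,-.231),.064,.064),('c',(.58,-.229),.046,.074),('d',(.58,-.229),.03,.084)])
cv2.imwrite('pics/s4.png',cv2.resize(get('scene')['image'],None,fx=1.4,fy=1.4))
E
```

```text
nose 149 [ 70.7 120. ]
top a [ 0.5816 -0.2314] 0.0771 446 slope deg [0.03 0.16] z 0.0541
top b [ 0.5798 -0.2298] 0.0594 362 slope deg [0.15 0.19] z 0.0643
top c [ 0.5808 -0.2281] 0.0415 243 slope deg [-0.39 -0.02] z 0.0742
top d [ 0.5811 -0.2276] 0.0259 152 slope deg [2.5  0.39] z 0.0839
scene a [ 0.582  -0.2317] 0.0773 521 slope deg [-0.62 -0.34] z 0.0532
scene b [ 0.5802 -0.2299] 0.0593 414 slope deg [-0.93 -0.6 ] z 0.0632
scene c [ 0.5809 -0.2287] 0.0417 277 slope deg [-1.99 -1.58] z 0.0728
scene d [ 0.5811 -0.2277] 0.0258 169 slope deg [-0.28 -0.84] z 0.0826
wrist a [0. 0.] 0.0 0 slope deg [0. 0.] z 0.0
wrist b [0. 0.] 0.0 0 slope deg [0. 0.] z 0.0
wrist c [0. 0.] 0.0 0 slope deg [0. 0.] z 0.0
wrist d [0. 0.] 0.0 0 slope deg [0. 0.] z 0.0
```

View pics/s4.png

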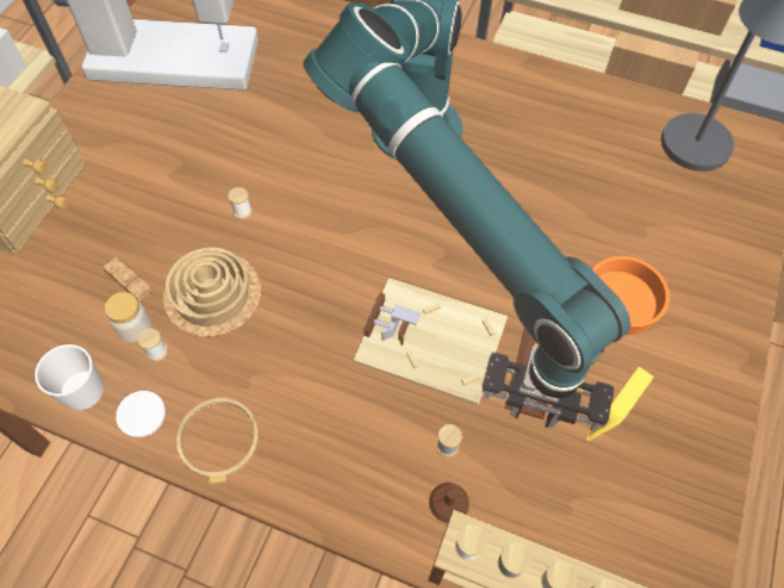

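The four pots are nested on the mat at (212,285), the catch is shut at (400,315), and the bystanders stand where they were.

```bash
python3 -c "
from h import *
print(ticket.hand_in())"
```

```text
the job is handed in; nothing more can be done
None
```

The job is done and handed in, at about 55 s on the robot's clock (limit 208 s).

- **Order of work:** I slid the wedge home and let go. The nose then measured about 22 mm back, clear of the rim. I lifted pot_a out onto the mat, nested pots b, c and d (all three were there), drew the wedge out and laid it back in its tray.
- **Pots:** pot_a is within about 3 mm of the mat's centre. The rims stand 54, 64, 74 and 84 mm high, as they should if each pot stands on the floor of the next larger one. Most level fits were within 1°. The worst was 2.5° for pot_d from the top camera, where the scene camera gave 0.8°, so I put that down to noise.
- **Catch:** shut, with the nose tip at dock y of about 71 mm (nominal 70).
- **Wedge:** lying flat in the tray with its top at 41 mm, within about 0.1° of the tray's direction and about 3 mm along from its centre. This check is from the top camera only: the script stopped before it reached the other two, and the arm hid the tray in the last scene picture.
- **Bystanders:** in the last scene picture the spools, needle case and jar look unmoved; I did not measure them.
- **Disagreement:** the wrist camera read about 2–3 mm low in world x compared with the two fixed cameras, and I allowed for it in the placements.

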